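Make the bench drive ready to run

ROBOT

A 6-joint arm with a two-finger parallel gripper is mounted at the origin on a cart in front of the work surface, level with it; the furniture and walls round the work are solid. World frame = base frame: x ahead of the robot, y to its left, z up, the work surface at z = 0. Lengths are in m, angles in rad, forces in N, time in s.
With the tool pointing down it reaches from about 0.35 to 0.925 m from the base axis. Payload 6.4 kg.
Tool frame: the origin (TCP) lies between the finger pads; the fingertips stand 19 mm ahead of it and the grasp point (between the pads) is the TCP; z points along the fingers, y is the line along which they close (so a half turn about z gives the same grasp; the last joint's range is limited). The gripper opens to 94 mm and grips with 3 to 60 N. Pads are 16 mm wide; open, the fingers measure 119 mm over their backs; the gripper's body (75 mm by 177 mm) begins 78 mm behind the grasp point.
Start: joints at [0.963, 0.245, 1.558, -0, 1.339, -0.174], TCP at [0.273, 0.59, 0.224] pointing down, gripper open.
Joint ranges: [-3.13, 3.13], [-1.02, 2.26], [0.13, 2.54], [-0.95, 4.09], [0.21, 2.88], [-2.74, 2.74]. Speed limits (rad/s): [2.57, 2.57, 3.14, 3.14, 3.14, 3.14].

INTERFACE

Orientations are given as a 3x3 rotation matrix whose columns are the frame's x, y, z axes.
In Python, from rig import ctrl, viewer gives the robot as it stands.
- The arm moves only by the shell command python3 -m crank 'ROWS' [FORCE]. ROWS is JSON, a list of rows, each an object with "dp": the shift along the world's x, y, z as a fraction of full scale, a list of three; "turn": the turn, a rotation vector about the world's x, y, z as a fraction of full scale, a list of three; "gripper": the opening, from 0 (shut) to 1 (fully open). A call has exactly 10 rows; each row shifts and turns the commanded pose from where the row before left it; what a row does not reach is not made up. Full scale, the value 1, is 30 mm for a shift and 6 degrees for a turn. A row lasts 1/12 s, in which the tool goes at most 41.7 mm and 7.16 degrees, less where a joint would pass 70% of its speed; a pose out of reach is approached as far as the arm can. A call with a number of a shift or a turn outside -1 to 1 is refused whole. A call with a gripper value outside its range is refused whole. The fingers move at their own pace and stop on an object; FORCE is the grip in N (left out, the last holds). Time passes only in rows, so rows that do not move let the fingers close, or fill a call up. It gives the time, the measured TCP pose, the force, the opening and the grip force at its end, in the units of the state.
- ctrl.sense(): the state, without advancing time (a new reading comes with each control period).
- viewer.capture(name): name is "scene" or "top" or "wrist"; returns a dict with "img" (420x560x3 uint8, red, green, blue), "intrinsics" (3x3 intrinsics, pixels), "distortion" ([k1, k2, p1, p2, k3] as OpenCV has them; the pictures are not rectified), "R" (3x3) and "t" (3): a world point X has camera coordinates R X + t. Camera axes: x right, y down, z forward; pixel columns grow to the right and rows downward; lengths in m; the calibration is good to about 2 mm. A picture is of the moment at which its call begins. There is no depth.
- ctrl.job_done(): hands the job in; it is judged then, once.
The state is a dict: "time_s": time; "joint_positions": joint angles; "qvel": joint speeds; "joint_efforts": joint torques, N m; "ee_pos": TCP position; "tcp_rot": TCP orientation; "wrist_force": force on the tool from outside, world axes, zero at the start; "moment": the same for the moment, N m; "grip_width": finger opening in m; "grasp_force": force on a finger pad.
Only numpy, scipy, OpenCV 4.12 (cv2) and the standard library are available. Lean on these libraries where they do the work, as an engineer would, in place of code of your own. Each camera call takes 0.05 s, during which the arm holds its last target. There are 200 camera calls.

TASK

Get the geared drive ready for a run: first switch its isolator off, then fit the D-bore spacer onto the flatted shaft, fully home on the collar, and the D-bore pulley on top of it, fully home on the spacer. While the isolator is still off, also clear the loose parts that are on the bench (their number varies): every battery into the larger bin, every capacitor into the smaller bin. Only when the shaft is fitted and the loose parts are put away, switch the isolator back on; leave the other things on the bench where they are.

Things in the scene. Friction and masses are not known exactly. Their poses are not given: they have to be found in the camera images.
- drive_unit: The geared drive, fixed: dark steel base plate 110 x 100 x 8 mm, square aluminium gearbox 74 x 74 mm up to 50 mm above the mat, black motor can at the back (+x side, out to 82 mm). On top a collar, 30 mm across, its top 56 mm above the mat, and an upright shaft. Origin on the mat under the shaft's axis, z up.
- shaft_seat (a point): Point on the shaft's axis at the top of the collar, 56 mm above the mat, where the spacer's lower face comes to rest; its axes are those of the drive unit. Note for the arm: behind the drive a fixed instrument shelf overhangs the bench from x = 0.68 m on, its lower edge 0.43 m above the mat.
- shaft_top (a point): Shaft's top, 94 mm above the mat, axes as the drive unit. The shaft is 20 mm in diameter with a flat along its whole length, 6 mm from the axis, on the unit's -x side (away from the motor); top edge chamfered 2.5 mm. A D-bore part slides on, either way up, when its x axis points as the unit's x axis does (within about 7 degrees and 1.2 mm).
- spacer: Loose spacer sleeve, plain steel, round, 36 mm outside diameter, 14 mm high, about 60 g. Through bore 22.5 mm across with a flat 7.25 mm from the axis on its own -x side, where both faces bear a small black dot. Both ends alike (1.5 mm chamfer). Origin at its very centre (7 mm from either end face), z along the bore.
- pulley: Loose belt pulley, aluminium, round with a shallow groove between two rims, 52 mm outside diameter, 16 mm high, about 100 g. Through bore 22.5 mm across with a flat 7.25 mm from the axis on its own -x side, where both faces bear a small black dot. Both ends alike (1.5 mm chamfer). Origin at its very centre (8 mm from either end face), z along the bore.
- isolator: The drive's isolator switch, fixed: grey box 90 mm (x) x 70 mm (y) x 40 mm high with a white cover and a toggle lever. Origin on the mat under the middle of the box. The lever's hinge lies along the box's y axis, 40 mm above the mat at the middle of the box; a hinge barrel of 14 mm radius surrounds it.
- toggle (a joint): Angle of the isolator's lever: 1.0 = ON (lever leans 0.5 rad to the box's +x side, roughly the robot's left; the start), 0 = OFF (leans 0.5 rad to the box's -x side, roughly the robot's right); upright at 0.5. Over-centre action: pushed past upright it falls over to the other stop by itself and stays there. Pushing takes 1 to 2 N.
- toggle_tip (a point): Point on the lever's axis near its end, 60 mm from the hinge. The lever's rod is 10 mm thick; its black grip is 18 mm thick and ends 64 mm from the hinge.
- large_bin: The larger, blue open bin, fixed, for batteries: 117 mm (x) x 157 mm (y) outside at the rim, 75 mm high, inside about 108 x 146 mm, floor 2 mm thick, walls 2 to 3 mm. Origin on the mat under its centre.
- small_bin: The smaller, blue open bin, fixed, for capacitors: 102 mm (x) x 72 mm (y) outside, 45 mm high, inside about 94 x 62 mm, floor 2 mm thick, walls 2 to 3 mm. Origin on the mat under its centre.
- battery_1: Block battery lying flat, dark with two metal studs at one end: 26 mm wide (its x), 49 mm long without the studs (its y, from -23 to +26 mm), 18 mm high; origin on its underside. May be absent.
- battery_2: Block battery lying flat, dark with two metal studs at one end: 26 mm wide (its x), 49 mm long without the studs (its y, from -23 to +26 mm), 18 mm high; origin on its underside. May be absent.
- battery_3: Block battery lying flat, dark with two metal studs at one end: 26 mm wide (its x), 49 mm long without the studs (its y, from -23 to +26 mm), 18 mm high; origin on its underside. May be absent.
- capacitor_1: Dark purple capacitor lying flat, a round can 13 mm in diameter with two thin wires at one end (+y); the can lies along its own y from -23 to -2 mm, so the can's middle is at y = -12.5 mm; origin on its underside. It does not roll. May be absent.
- capacitor_2: Dark purple capacitor lying flat, a round can 16 mm in diameter with two thin wires at one end (+y); the can lies along its own y from -28 to 4 mm, so the can's middle is at y = -12 mm; origin on its underside. It does not roll. May be absent.
- capacitor_3: Dark purple capacitor lying flat, a round can 13 mm in diameter with two thin wires at one end (+y); the can lies along its own y from -23 to -2 mm, so the can's middle is at y = -12.5 mm; origin on its underside. It does not roll. May be absent.
- heat_sink: bystander, to be left where it is: black finned heat sink, 34 x 30 x 22 mm, origin on its underside
- black_marker: bystander, to be left where it is: black marker pen, 17 mm thick, 136 mm long (its y), origin under its middle
- tweezers: bystander, to be left where it is: tweezers, 12 x 120 x 8 mm, origin under their middle
- insulating_tape: bystander, to be left where it is: roll of black tape, 62 mm across, 19 mm high, origin on its underside
- tip_tin: bystander, to be left where it is: round tin of brass wool, 51 mm across, 38 mm high, origin on its underside
- multimeter: bystander, to be left where it is: yellow multimeter lying on its back, 156 x 74 x 44 mm, origin on its underside

How it is judged:
By the outcome, as a careful person would: the job done as asked, in the order asked, and still so for the second after the job is handed in, with the robot touching nothing.
Of battery_1, battery_2, battery_3, capacitor_1, capacitor_2, capacitor_3 only 3 to 5 are there at a start; the rules pass over those that are not, and their reading is None.
At some moment in a run one of battery_1, battery_2, battery_3, capacitor_1, capacitor_2, capacitor_3 may be knocked a few centimetres aside while the robot is not near it.
Once in a run the grip may slacken for a moment while it holds something.
It also fails if it takes over 210 s, if anything falls off the work surface, if the arm or the gripper's body presses on something with over 40 N, if the wrist force passes 120 N, or if a joint passes its speed limit or range.

## Working session

There is one attempt and no reset: what is moved stays moved. The work goes in short steps, Python scripts to look and compute and a shell command to move; the robot and the scene stay as the last step left them, time stands still between calls to the robot, and variables do not carry over. Pictures are saved under pics/ and viewed, at most 14 in all, crops included, and the job is handed in when it is done.

```bash
ls; mkdir -p pics; cat > h.py <<'E'
import numpy as np, cv2, sys
from rig import ctrl, viewer
def cap(n,f=None):
    c=viewer.capture(n)
    if f: cv2.imwrite('pics/'+f,cv2.cvtColor(c['img'],cv2.COLOR_RGB2BGR))
    return c
def ray(c,px,z):
    K=np.array(c['intrinsics'],float);D=np.array(c['distortion'],float);R=np.array(c['R']);t=np.array(c['t'])
    u=cv2.undistortPoints(np.array(px,float).reshape(-1,1,2),K,D).reshape(-1,2)
    d=np.c_[u,np.ones(len(u))]@R; o=-R.T@t
    return o+d*((z-o[2])/d[:,2])[:,None]
def proj(c,X):
    R=np.array(c['R']);r,_=cv2.Rodrigues(R)
    return cv2.projectPoints(np.array(X,float).reshape(-1,1,3),r,np.array(c['t'],float),np.array(c['intrinsics'],float),np.array(c['distortion'],float))[0].reshape(-1,2)
E
python3 - <<'E'
from h import *
for n in ['scene','top']:
    c=cap(n,n+'0.png'); print(n,np.round(c['R'],3).tolist(),np.round(c['t'],3))
s=ctrl.sense();print(s['time_s'],s['ee_pos'],np.round(s['tcp_rot'],3).tolist(),s['grip_width'])
E
```

```text
pics
scene [[0.871, -0.491, -0.003], [-0.25, -0.439, -0.863], [0.422, 0.753, -0.506]] [-0.484  0.214  1.37 ]
top [[0.0, -1.0, -0.012], [-0.998, 0.0, -0.059], [0.059, 0.012, -0.998]] [0.005 0.526 1.496]
0.1 [0.27289583 0.58936622 0.22345508] [[-0.907, 0.42, -0.001], [0.42, 0.907, -0.001], [0.0, -0.002, -1.0]] 0.09388509450281549
```

View pics/top0.png

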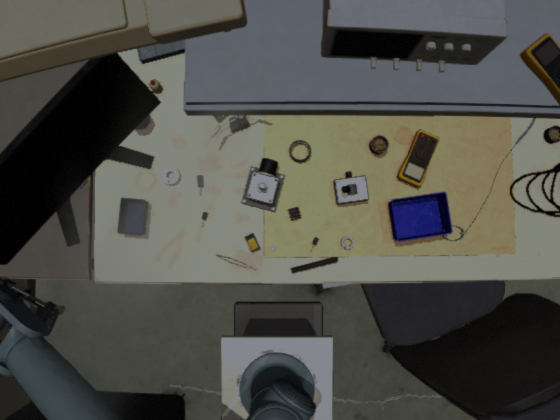

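View pics/scene0.png

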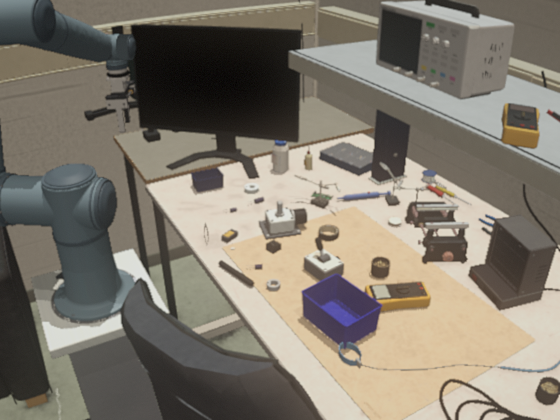

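```bash
python3 - <<'E'
from h import *
im=cv2.imread('pics/top0.png')[110:285,95:475]
im=cv2.convertScaleAbs(im,alpha=1.3)
cv2.imwrite('pics/a.png',cv2.resize(im,(800,368),interpolation=cv2.INTER_CUBIC))
c=cap('top')
P=dict(pulley=(172,176,.016),spacer=(347,242,.014),bat=(252,242,.018),cap1=(200,182,.01),cap2=(205,217,.01),cap3=(315,242,.01),sbin=(133,217,.045),lbin=(420,217,.075),shaft=(263,188,.094),iso=(351,188,.04),hs=(294,213,.02))
for k,v in P.items(): print(k,np.round(ray(c,[v[:2]],v[2])[0],3))
E
```

```text
pulley [0.611 0.3   0.016]
spacer [ 0.423 -0.198  0.014]
bat [0.423 0.07  0.018]
cap1 [0.594 0.22  0.01 ]
cap2 [0.494 0.205 0.01 ]
cap3 [ 0.423 -0.108  0.01 ]
sbin [0.492 0.404 0.045]
lbin [ 0.491 -0.392  0.075]
shaft [0.568 0.037 0.094]
iso [ 0.573 -0.207  0.04 ]
hs [ 0.505 -0.048  0.02 ]
```

View pics/a.png

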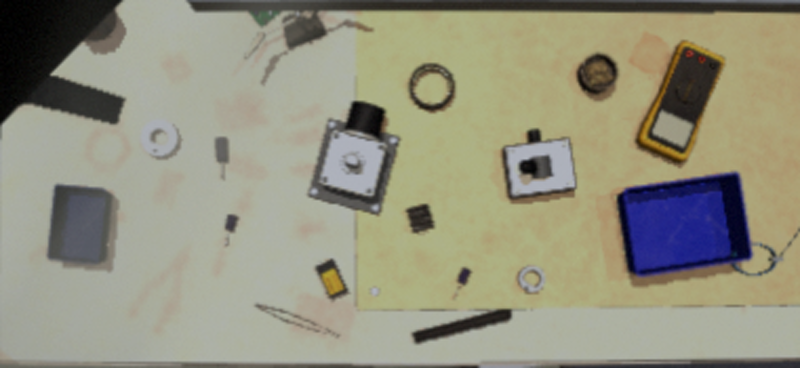

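```bash
python3 -m crank '[{"dp":[0.7,-1,0.8],"turn":[0,0,0],"gripper":1},{"dp":[0.7,-1,0.8],"turn":[0,0,0],"gripper":1},{"dp":[0.7,-1,0.8],"turn":[0,0,0],"gripper":1},{"dp":[0.7,-1,0.8],"turn":[0,0,0],"gripper":1},{"dp":[0.7,-1,0.8],"turn":[0,0,0],"gripper":1},{"dp":[0.7,-1,0],"turn":[0,0,0],"gripper":1},{"dp":[0.7,-1,0],"turn":[0,0,0],"gripper":1},{"dp":[0.7,-1,0],"turn":[0,0,0],"gripper":1},{"dp":[0.7,-1,0],"turn":[0,0,0],"gripper":1},{"dp":[0,0,0],"turn":[0,0,0],"gripper":1}]' 20
python3 - <<'E'
from h import *
c=cap('wrist','w1.png'); print(c['intrinsics'],np.round(c['R'],3).tolist(),-np.array(c['R']).T@c['t'],c['distortion'])
s=ctrl.sense();print(s['ee_pos'],np.round(s['tcp_rot'],3).tolist(),s['joint_positions'])
print(np.round(ray(c,[(0,0),(559,0),(559,419),(0,419)],0),3))
E
```

```text
time_s: 0.98
ee_pos: [0.4599, 0.3228, 0.3382]
tcp_rot: [[-0.905, 0.426, 0.0], [0.426, 0.905, -0.002], [-0.001, -0.001, -1.0]]
wrist_force: [-0.2, -0.9, -0.5]
grip_width: 0.0942
grasp_force: 0.0
[[336.12826688   0.         284.39140345]
 [  0.         336.12826688 208.9716947 ]
 [  0.           0.           1.        ]] [[0.426, 0.905, -0.002], [0.879, -0.414, 0.238], [0.214, -0.103, -0.971]] [0.39890272 0.35164886 0.49939649] [-0.07159137  0.          0.          0.          0.        ]
[0.45848415 0.32478177 0.33824286] [[-0.905, 0.425, -0.001], [0.425, 0.905, -0.0], [0.0, -0.001, -1.0]] [ 4.14629814e-01 -3.39569591e-02  1.65339854e+00 -1.50747050e-04
  1.52284932e+00 -7.17487242e-01]
[[ 0.051  0.059  0.   ]
 [ 0.397  0.789  0.   ]
 [ 1.141  0.615  0.   ]
 [ 0.661 -0.415  0.   ]]
```

View pics/w1.png

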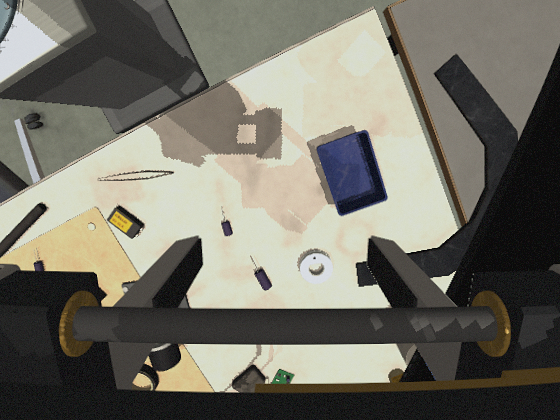

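```bash
python3 -m crank '[{"dp":[0.2,-1,0],"turn":[0,0,0.5],"gripper":0},{"dp":[0.2,-1,0],"turn":[0,0,0.5],"gripper":0},{"dp":[0.2,-1,0],"turn":[0,0,0.5],"gripper":0},{"dp":[0.2,-1,0],"turn":[0,0,0.5],"gripper":0},{"dp":[0.2,-1,0],"turn":[0,0,0.5],"gripper":0},{"dp":[0.2,-1,0],"turn":[0,0,0.5],"gripper":0},{"dp":[0.2,-1,0],"turn":[0,0,0.5],"gripper":0},{"dp":[0.2,-1,0],"turn":[0,0,0.5],"gripper":0},{"dp":[0.2,-1,0],"turn":[0,0,0.1],"gripper":0},{"dp":[0.2,-1,0],"turn":[0,0,0],"gripper":0}]'
python3 -m crank '[{"dp":[0.2,-1,0],"turn":[0,0,0],"gripper":0},{"dp":[0.2,-1,0],"turn":[0,0,0],"gripper":0},{"dp":[0.2,-1,0],"turn":[0,0,0],"gripper":0},{"dp":[0,-0.5,0],"turn":[0,0,0],"gripper":0},{"dp":[0,0,0],"turn":[0,0,0],"gripper":0},{"dp":[0,0,0],"turn":[0,0,0],"gripper":0},{"dp":[0,0,0],"turn":[0,0,0],"gripper":0},{"dp":[0,0,0],"turn":[0,0,0],"gripper":0},{"dp":[0,0,0],"turn":[0,0,0],"gripper":0},{"dp":[0,0,0],"turn":[0,0,0],"gripper":0}]'
python3 - <<'E'
from h import *
c=cap('wrist','w2.png'); 
import pickle;pickle.dump(c,open('w2.pkl','wb'))
E
```

```text
time_s: 1.87
ee_pos: [0.517, 0.0269, 0.3385]
tcp_rot: [[-1.0, 0.002, -0.0], [0.002, 1.0, 0.0], [0.0, 0.0, -1.0]]
wrist_force: [-0.1, -0.0, 0.2]
grip_width: 0.0306
grasp_force: 0.0
time_s: 2.7
ee_pos: [0.5351, -0.077, 0.3388]
tcp_rot: [[-1.0, 0.003, 0.0], [0.003, 1.0, 0.0], [-0.0, 0.0, -1.0]]
wrist_force: [-0.2, 0.6, 0.4]
grip_width: 0.0004
grasp_force: 0.0
```

View pics/w2.png

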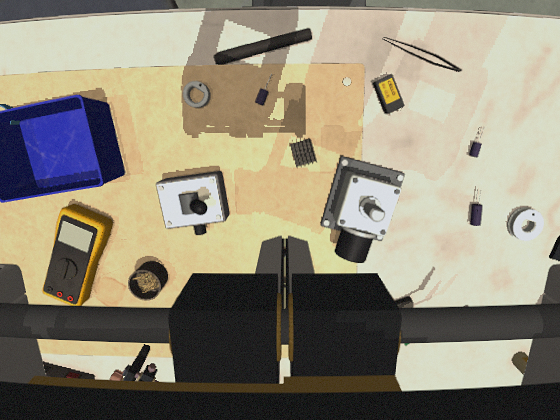

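```bash
python3 - <<'E'
from h import *
import pickle;c=pickle.load(open('w2.pkl','rb'))
im=c['img'];hsv=cv2.cvtColor(im,cv2.COLOR_RGB2HSV)
g=cv2.cvtColor(im,cv2.COLOR_RGB2GRAY)
def comp(name,m,roi,z):
    x0,y0,x1,y1=roi;mm=np.zeros_like(g);mm[y0:y1,x0:x1]=m[y0:y1,x0:x1]*255
    cs,_=cv2.findContours(mm,cv2.RETR_EXTERNAL,cv2.CHAIN_APPROX_NONE)
    k=max(cs,key=cv2.contourArea);P=ray(c,k.reshape(-1,2),z)[:,:2].astype(np.float32)
    (cx,cy),(w,h),a=cv2.minAreaRect(P*1000);b=cv2.boxPoints(((cx,cy),(w,h),a))
    e=[b[1]-b[0],b[2]-b[1]];e=max(e,key=np.linalg.norm)
    print(name,'ctr',round(cx,1),round(cy,1),'size',round(w,1),round(h,1),'long ang',round(np.degrees(np.arctan2(e[1],e[0])),1),'px',cv2.boundingRect(k),cv2.contourArea(k))
sat=hsv[...,1]
comp('isocover',(sat<40)&(g>130),(140,160,245,235),.042)
comp('bat',(g<95)|((sat>190)&(hsv[...,0]<35)),(365,65,410,120),.018)
comp('cap1',(g<80),(465,195,490,232),.008)
comp('cap2',(g<80),(465,138,490,162),.0065)
comp('cap3',(g<60),(252,85,275,108),.0065)
comp('spacer',(sat<50)&(g>70),(178,75,215,115),.014)
comp('pulley',(sat<15)&(g>120),(500,195,545,245),.016)
comp('gearbox',(sat<40)&(g>120),(330,160,405,240),.05)
print('leverTip',ray(c,[(199,207)],.094), 'shafttop',ray(c,[(376,207)],.094))
print('bin',np.round(ray(c,[(0,200),(124,176),(97,97)],.075),3))
big=cv2.resize(im[150:250,320:420],(400,400),interpolation=cv2.INTER_CUBIC)
b2=cv2.resize(im[160:240,150:250],(400,320),interpolation=cv2.INTER_CUBIC)
b3=cv2.resize(im[60:130,170:280],(400,255),interpolation=cv2.INTER_CUBIC)
b4=cv2.resize(im[190:250,490:560],(350,300),interpolation=cv2.INTER_CUBIC)
o=np.zeros((600,800,3),np.uint8);o[:400,:400]=big;o[:320,400:]=b2;o[320:575,400:]=b3
o[400:575,0:204]=cv2.resize(b4,(204,175))
cv2.imwrite('pics/m.png',o[...,::-1])
E
```

```text
isocover ctr 569.1 -210.1 size 65.4 85.6 long ang -82.6 px (156, 176, 68, 52) 2588.5
bat ctr 422.8 66.1 size 49.4 30.1 long ang 25.3 px (372, 74, 32, 40) 699.0
cap1 ctr 597.3 218.7 size 34.4 16.8 long ang 3.7 px (470, 204, 12, 22) 186.5
cap2 ctr 497.0 205.1 size 13.1 20.4 long ang -13.1 px (469, 142, 12, 15) 97.0
cap3 ctr 425.0 -109.1 size 12.4 20.4 long ang -24.3 px (255, 89, 13, 16) 107.0
spacer ctr 420.9 -201.0 size 35.1 34.5 long ang 71.2 px (183, 81, 26, 27) 498.0
pulley ctr 612.2 303.6 size 50.7 50.6 long ang 49.0 px (513, 209, 31, 32) 715.5
gearbox ctr 575.8 41.4 size 99.9 94.5 long ang 4.6 px (337, 169, 68, 71) 3224.0
leverTip [[ 0.56376638 -0.18402822  0.094     ]] shafttop [[0.5644822  0.03682428 0.094     ]]
bin [[ 0.557 -0.468  0.075]
 [ 0.527 -0.285  0.075]
 [ 0.428 -0.31   0.075]]
```

View pics/m.png

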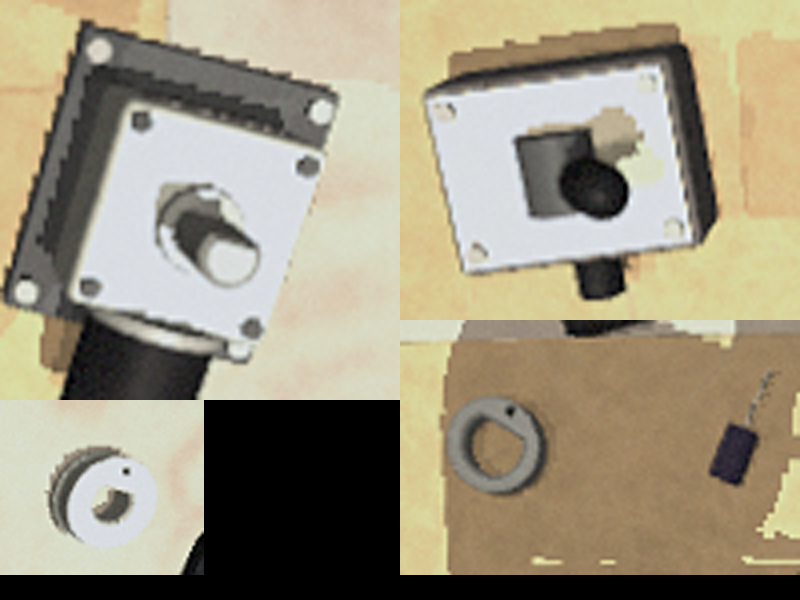

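```bash
python3 -m crank '[{"dp":[0.4,-0.8,-1],"turn":[0,0,0],"gripper":0},{"dp":[0.4,-0.8,-1],"turn":[0,0,0],"gripper":0},{"dp":[0,0,-1],"turn":[0,0,0],"gripper":0},{"dp":[0,0,-1],"turn":[0,0,0],"gripper":0},{"dp":[0,0,-1],"turn":[0,0,0],"gripper":0},{"dp":[0,0,-1],"turn":[0,0,0],"gripper":0},{"dp":[0,0,-1],"turn":[0,0,0],"gripper":0},{"dp":[0,0,-1],"turn":[0,0,0],"gripper":0},{"dp":[0,0,-0.1],"turn":[0,0,0],"gripper":0},{"dp":[0,0,0],"turn":[0,0,0],"gripper":0}]'
python3 -m crank '[{"dp":[0.04,-0.35,0],"turn":[0,0,0],"gripper":0},{"dp":[0.04,-0.35,0],"turn":[0,0,0],"gripper":0},{"dp":[0.04,-0.35,0],"turn":[0,0,0],"gripper":0},{"dp":[0.04,-0.35,0],"turn":[0,0,0],"gripper":0},{"dp":[0.04,-0.35,0],"turn":[0,0,0],"gripper":0},{"dp":[0.04,-0.35,0],"turn":[0,0,0],"gripper":0},{"dp":[0.04,-0.35,0],"turn":[0,0,0],"gripper":0},{"dp":[0.04,-0.35,0],"turn":[0,0,0],"gripper":0},{"dp":[0.04,-0.15,0],"turn":[0,0,0],"gripper":0},{"dp":[0,0,0],"turn":[0,0,0],"gripper":0}]'
python3 -m crank '[{"dp":[0,0.5,0],"turn":[0,0,0],"gripper":0},{"dp":[0,0,1],"turn":[0,0,0],"gripper":0},{"dp":[0,0,1],"turn":[0,0,0],"gripper":0},{"dp":[0,0,1],"turn":[0,0,0],"gripper":0},{"dp":[0,0,1],"turn":[0,0,0],"gripper":1},{"dp":[-1,0,0],"turn":[0,0,0],"gripper":1},{"dp":[-1,0,0],"turn":[0,0,0],"gripper":1},{"dp":[-1,0,0],"turn":[0,0,0],"gripper":1},{"dp":[-1,0,0],"turn":[0,0,0],"gripper":1},{"dp":[0,0,0],"turn":[0,0,0],"gripper":1}]'
python3 - <<'E'
from h import *
c=cap('wrist','w3.png'); 
import pickle;pickle.dump(c,open('w3.pkl','wb'))
E
```

```text
time_s: 3.58
ee_pos: [0.5579, -0.1252, 0.094]
tcp_rot: [[-1.0, 0.004, -0.004], [0.004, 1.0, 0.002], [0.004, 0.002, -1.0]]
wrist_force: [-0.1, 0.7, 1.0]
grip_width: 0.0001
grasp_force: 0.0
time_s: 4.42
ee_pos: [0.569, -0.2125, 0.0953]
tcp_rot: [[-1.0, 0.006, -0.004], [0.006, 1.0, 0.008], [0.004, 0.008, -1.0]]
wrist_force: [-2.9, 10.7, 7.7]
grip_width: 0.0003
grasp_force: 6.5
time_s: 5.25
ee_pos: [0.4463, -0.1987, 0.2145]
tcp_rot: [[-1.0, 0.006, -0.003], [0.006, 1.0, 0.0], [0.003, 0.0, -1.0]]
wrist_force: [-0.3, -0.6, -0.2]
grip_width: 0.0373
grasp_force: 0.0
```

View pics/w3.png

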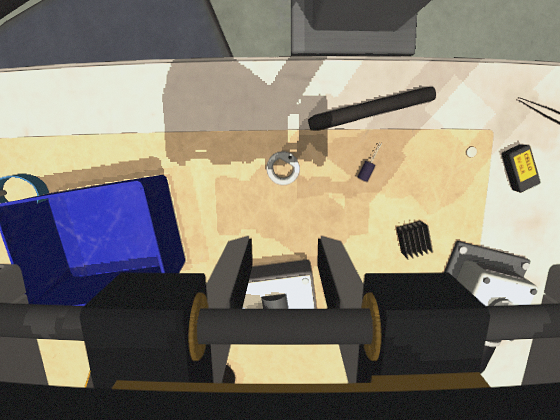

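```bash
cat >> h.py <<'E'
def blob(c,m,roi,near=None):
    x0,y0,x1,y1=roi;mm=np.zeros(m.shape,np.uint8);mm[y0:y1,x0:x1]=m[y0:y1,x0:x1]*255
    cs,_=cv2.findContours(mm,cv2.RETR_EXTERNAL,cv2.CHAIN_APPROX_NONE)
    return max(cs,key=cv2.contourArea).reshape(-1,2)
def circ(P):
    P=P[:,:2];A=np.c_[2*P,np.ones(len(P))]
    for _ in range(8):
        s=np.linalg.lstsq(A,(P**2).sum(1),rcond=None)[0];r=np.sqrt(s[2]+s[0]**2+s[1]**2)
        e=np.abs(np.hypot(*(P-s[:2]).T)-r);k=e<max(2*np.median(e),3e-4)
        P,A=P[k],A[k]
    return s[:2],r,len(P)
def hsvg(c):
    im=c['img'];return cv2.cvtColor(im,cv2.COLOR_RGB2HSV),cv2.cvtColor(im,cv2.COLOR_RGB2GRAY)
E
python3 - <<'E'
from h import *
import pickle;c=pickle.load(open('w3.pkl','rb'));im=c['img'];h,g=hsvg(c)
big=cv2.resize(im[140:200,250:315],(520,480),interpolation=cv2.INTER_CUBIC)
cv2.imwrite('pics/sp.png',big[...,::-1])
k=blob(c,(h[...,1]<60)&(g>50),(260,145,305,192));P=ray(c,k,.014);print(circ(P),len(P),cv2.boundingRect(k))
for lo in (50,70,90):
  m=(g<lo);k2=blob(c,m,(274,150,300,166));print(lo,k2.mean(0),len(k2),ray(c,[k2.mean(0)],.014)[0])
E
```

```text
(array([ 0.4208954 , -0.20094714]), np.float64(0.017687528216964062), 66) 93 (266, 151, 34, 34)
50 [289.4 156.8] 5 [ 0.40902906 -0.19363884  0.014     ]
70 [289.71428571 156.85714286] 7 [ 0.40909179 -0.1933029   0.014     ]
90 [289.66666667 156.88888889] 9 [ 0.40912528 -0.19335392  0.014     ]
```

View pics/sp.png

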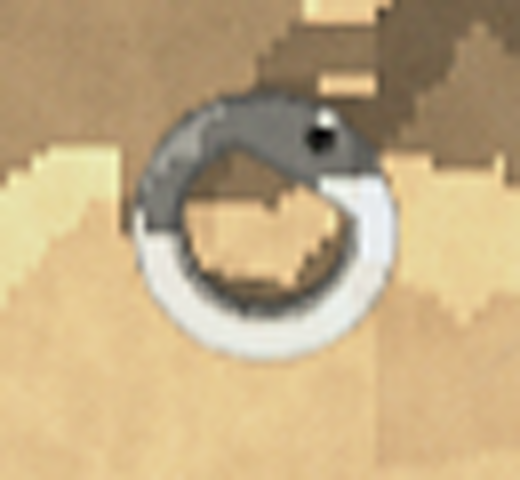

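```bash
python3 -m crank '[{"dp":[-0.4,-0.04,-0.8],"turn":[0,0,0],"gripper":0.7},{"dp":[-0.44,-0.04,-0.8],"turn":[0,0,0],"gripper":0.7},{"dp":[0,0,-0.8],"turn":[0,0,0],"gripper":0.7},{"dp":[0,0,-0.8],"turn":[0,0,0],"gripper":0.7},{"dp":[0,0,-0.8],"turn":[0,0,0],"gripper":0.7},{"dp":[0,0,-0.8],"turn":[0,0,0],"gripper":0.7},{"dp":[0,0,-0.8],"turn":[0,0,0],"gripper":0.7},{"dp":[0,0,-0.4],"turn":[0,0,0],"gripper":0.7},{"dp":[0,0,-0.4],"turn":[0,0,0],"gripper":0.7},{"dp":[0,0,0],"turn":[0,0,0],"gripper":0.7}]' 25
python3 -m crank '[{"dp":[0,0,0],"turn":[0,0,0],"gripper":0.2},{"dp":[0,0,0],"turn":[0,0,0],"gripper":0.2},{"dp":[0,0,0],"turn":[0,0,0],"gripper":0.2},{"dp":[0,0,0],"turn":[0,0,0],"gripper":0.2},{"dp":[0,0,0],"turn":[0,0,0],"gripper":0.2},{"dp":[0,0,0],"turn":[0,0,0],"gripper":0.2},{"dp":[0,0,0],"turn":[0,0,0],"gripper":0.2},{"dp":[0,0,0],"turn":[0,0,0],"gripper":0.2},{"dp":[0,0,0],"turn":[0,0,0],"gripper":0.2},{"dp":[0,0,0],"turn":[0,0,0],"gripper":0.2}]'

```

```text
time_s: 6.13
ee_pos: [0.4246, -0.2013, 0.0216]
tcp_rot: [[-1.0, 0.004, -0.002], [0.004, 1.0, 0.002], [0.002, 0.002, -1.0]]
wrist_force: [0.0, -0.7, -0.2]
grip_width: 0.066
grasp_force: 0.0
time_s: 6.97
ee_pos: [0.4252, -0.2021, 0.0243]
tcp_rot: [[-1.0, 0.005, 0.001], [0.005, 1.0, -0.0], [-0.001, -0.0, -1.0]]
wrist_force: [-0.2, 2.1, 5.3]
grip_width: 0.035
grasp_force: 25.0
```

```bash
python3 -m crank '[{"dp":[0,0,0.6],"turn":[0,0,0],"gripper":0.2},{"dp":[0,0,1],"turn":[0,0,0],"gripper":0.2},{"dp":[0,0,1],"turn":[0,0,0],"gripper":0.2},{"dp":[0,0,1],"turn":[0,0,0],"gripper":0.2},{"dp":[0,0,1],"turn":[0,0,0],"gripper":0.2},{"dp":[0.6,0.9,1],"turn":[0,0,0],"gripper":0.2},{"dp":[0.6,0.9,1],"turn":[0,0,0],"gripper":0.2},{"dp":[0.6,0.9,1],"turn":[0,0,0],"gripper":0.2},{"dp":[0.6,0.9,1],"turn":[0,0,0],"gripper":0.2},{"dp":[0.6,0.9,0.4],"turn":[0,0,0],"gripper":0.2}]' 35
python3 -m crank '[{"dp":[0.6,0.9,0],"turn":[0,0,0],"gripper":0.2},{"dp":[0.6,0.9,0],"turn":[0,0,0],"gripper":0.2},{"dp":[0.6,0.9,0],"turn":[0,0,0],"gripper":0.2},{"dp":[0.6,0.8,0],"turn":[0,0,0],"gripper":0.2},{"dp":[0,0,0],"turn":[0,0,0],"gripper":0.2},{"dp":[0,0,0],"turn":[0,0,0],"gripper":0.2},{"dp":[0,0,0],"turn":[0,0,0],"gripper":0.2},{"dp":[0,0,0],"turn":[0,0,0],"gripper":0.2},{"dp":[0,0,0],"turn":[0,0,0],"gripper":0.2},{"dp":[0,0,0],"turn":[0,0,0],"gripper":0.2}]'
python3 - <<'E'
from h import *
c=cap('wrist','w4.png'); im=c['img']
import pickle;pickle.dump(c,open('w4.pkl','wb'))
o=np.zeros((520,800,3),np.uint8);o[:420,:]=cv2.resize(im[40:250,80:480],(800,420),interpolation=cv2.INTER_CUBIC)
cv2.imwrite('pics/s4.png',o[:420,:,::-1])
s=ctrl.sense();print(s['ee_pos'],s['joint_positions'])
E
```

```text
time_s: 7.8
ee_pos: [0.5123, -0.0724, 0.291]
tcp_rot: [[-1.0, 0.005, 0.006], [0.005, 1.0, -0.003], [-0.006, -0.003, -1.0]]
wrist_force: [0.6, -0.5, 0.2]
grip_width: 0.0352
grasp_force: 35.1
time_s: 8.63
ee_pos: [0.5823, 0.0311, 0.2869]
tcp_rot: [[-1.0, 0.006, 0.0], [0.006, 1.0, -0.0], [-0.0, -0.0, -1.0]]
wrist_force: [-0.1, 0.4, -0.5]
grip_width: 0.0347
grasp_force: 35.1
[0.58236721 0.03126    0.28693778] [-1.40636476e-01  4.33168189e-02  1.66749579e+00 -6.29773934e-05
  1.43054173e+00 -1.70578016e+00]
```

View pics/s4.png

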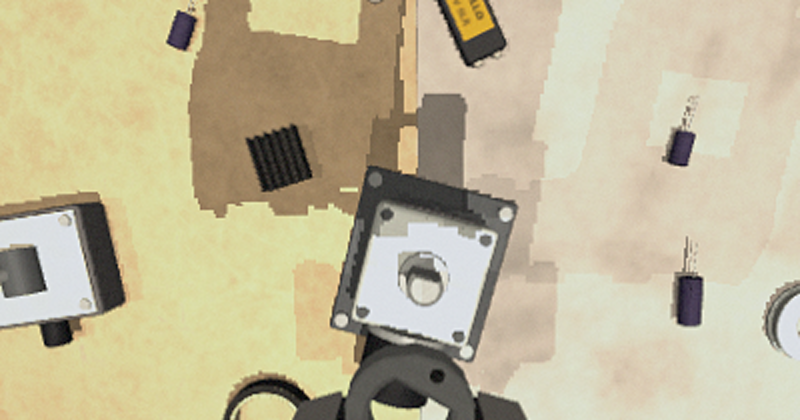

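```bash
python3 - <<'E'
from h import *
import pickle;c=pickle.load(open('w4.pkl','rb'));im=c['img'];h,g=hsvg(c)
f=lambda L:[(80+x/2,40+y/2) for x,y in L]
for L,z in (([(375,180),(506,214),(466,352),(341,320)],.01),([(386,214),(486,240),(459,337),(361,313)],.05)):
    P=ray(c,f(L),z);a=P[3]-P[0]+P[2]-P[1];print(np.round(P.mean(0),4),np.degrees(np.arctan2(a[1],a[0])),np.linalg.norm(a)/2,)
big=cv2.resize(im[150:210,265:320],(715,780),interpolation=cv2.INTER_CUBIC)[:598]
cv2.imwrite('pics/s5.png',big[...,::-1])
# held spacer dot
print(c['R'],-np.array(c['R']).T@c['t'])
E
```

```text
[0.5746 0.0393 0.01  ] -14.949594775522367 0.09466400461323671
[0.5744 0.0392 0.05  ] -14.842863399691465 0.0609313879907383
[[ 6.00944351e-03  9.99981931e-01  1.57367604e-04]
 [ 9.71533875e-01 -5.87575314e-03  2.36827796e-01]
 [ 2.36824441e-01 -1.27031530e-03 -9.71551630e-01]] [0.51483587 0.030955   0.44814435]
```

View pics/s5.png

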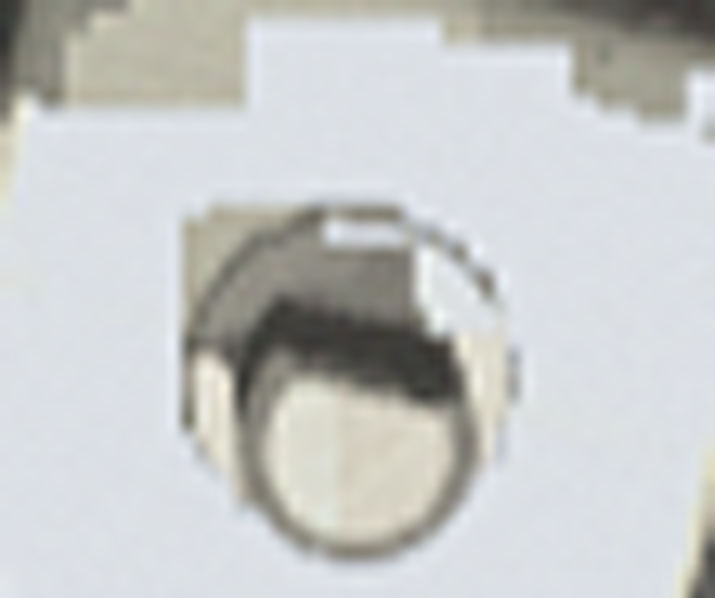

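```bash
python3 - <<'E'
from h import *
import pickle;c=pickle.load(open('w4.pkl','rb'))
print(ray(c,[(292.5,184.1)],.0915),ray(c,[(292.4,184.4)],.094),ray(c,[(291.9,178.7)],.056))
w=pickle.load(open('w3.pkl','rb'));cc=lambda c:-np.array(c['R']).T@c['t'];print(cc(w),cc(c))
# held spacer: where its outline is, at its held height
im=c['img'];h,g=hsvg(c)
zt=.28693-.0243+.014;cx=.58237-.0043;cy=.03126
a=np.linspace(0,2*np.pi,60);print(zt,proj(c,[(cx,cy,zt)]))
q=proj(c,np.c_[cx+.018*np.cos(a),cy+.018*np.sin(a),0*a+zt])
b=cv2.resize(im,None,fx=4,fy=4,interpolation=cv2.INTER_CUBIC)
for p in q: cv2.circle(b,(int(p[0]*4+2),int(p[1]*4+2)),1,(255,0,0),-1)
cv2.imwrite('pics/s6.png',b[800:1200,850:1450,::-1])
E
```

```text
[[0.57434993 0.03935592 0.0915    ]] [[0.57425569 0.03919025 0.094     ]] [[0.5738451  0.03949034 0.056     ]]
[ 0.37923374 -0.19894211  0.37591437] [0.51483587 0.030955   0.44814435]
0.27663000000000004 [[285.60810943 247.45653499]]
```

View pics/s6.png

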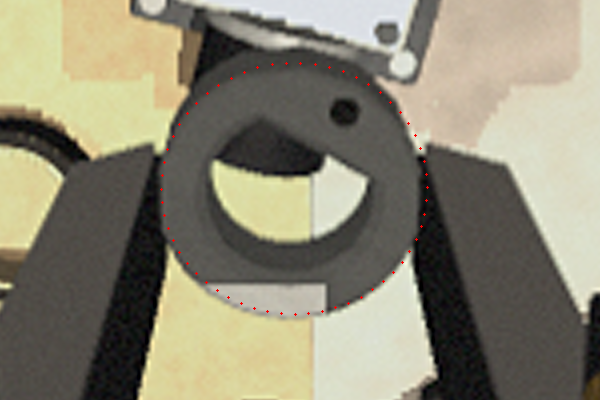

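```bash
python3 - <<'E'
from h import *
import pickle;c=pickle.load(open('w4.pkl','rb'))
zt=.27663;P=ray(c,[(297.9,227.2),(285,247.2)],zt);d=P[0]-P[1];print(P,np.degrees(np.arctan2(d[1],d[0])),np.hypot(*d[:2]))
# flat edge corners in crop (263,118),(368,178): direction of the bore's flat
Q=ray(c,[((850+x)/4-.4,(800+y)/4-.4) for x,y in((263,118),(368,178))],zt);e=Q[1]-Q[0];print(np.degrees(np.arctan2(e[1],e[0])))
E
```

```text
[[0.56667667 0.03786285 0.27663   ]
 [0.57792084 0.03093195 0.27663   ]] 148.3503732043994 0.013208661467393433
58.722006070421976
```

```bash
python3 -m crank '[{"dp":[-0.13,0.32,0],"turn":[0,0,0.7],"gripper":0.2},{"dp":[0,0,-0.6],"turn":[0,0,0.7],"gripper":0.2},{"dp":[0,0,-0.8],"turn":[0,0,0.7],"gripper":0.2},{"dp":[0,0,-0.8],"turn":[0,0,0.67],"gripper":0.2},{"dp":[0,0,-0.8],"turn":[0,0,0],"gripper":0.2},{"dp":[0,0,-0.8],"turn":[0,0,0],"gripper":0.2},{"dp":[0,0,-0.8],"turn":[0,0,0],"gripper":0.2},{"dp":[0,0,-0.6],"turn":[0,0,0],"gripper":0.2},{"dp":[0,0,0],"turn":[0,0,0],"gripper":0.2},{"dp":[0,0,0],"turn":[0,0,0],"gripper":0.2}]'
python3 - <<'E'
from h import *
c=cap('wrist'); s=ctrl.sense();print(s['ee_pos'],np.round(s['tcp_rot'],4).tolist())
im=c['img'];b=cv2.resize(im[180:320,190:390],(800,560),interpolation=cv2.INTER_CUBIC)
cv2.imwrite('pics/s7.png',b[...,::-1])
E
```

```text
time_s: 9.52
ee_pos: [0.5781, 0.0413, 0.1303]
tcp_rot: [[-0.96, -0.281, -0.002], [-0.281, 0.96, 0.0], [0.002, 0.001, -1.0]]
wrist_force: [0.2, -1.0, 0.4]
grip_width: 0.0347
grasp_force: 35.1
[0.57921776 0.04127328 0.13177797] [[-0.9596, -0.2814, 0.0011], [-0.2814, 0.9596, -0.0002], [-0.001, -0.0005, -1.0]]
```

View pics/s7.png

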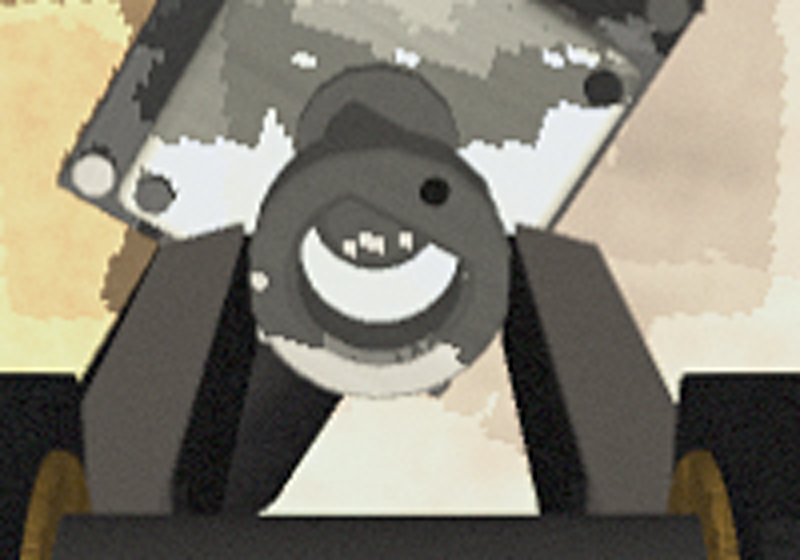

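```bash
python3 -m crank '[{"dp":[-0.02,-0.02,-0.15],"turn":[0,0,0],"gripper":0.2},{"dp":[0,0,-0.15],"turn":[0,0,0],"gripper":0.2},{"dp":[0,0,-0.15],"turn":[0,0,0],"gripper":0.2},{"dp":[0,0,-0.15],"turn":[0,0,0],"gripper":0.2},{"dp":[0,0,-0.1],"turn":[0,0,0],"gripper":0.2},{"dp":[0,0,-0.1],"turn":[0,0,0],"gripper":0.2},{"dp":[0,0,-0.1],"turn":[0,0,0],"gripper":0.2},{"dp":[0,0,0],"turn":[0,0,0],"gripper":0.2},{"dp":[0,0,0],"turn":[0,0,0],"gripper":0.2},{"dp":[0,0,0],"turn":[0,0,0],"gripper":0.2}]'
```

```text
time_s: 10.4
ee_pos: [0.5783, 0.041, 0.1039]
tcp_rot: [[-0.959, -0.282, 0.0], [-0.282, 0.959, -0.0], [-0.0, -0.0, -1.0]]
wrist_force: [-0.5, -0.5, -0.3]
grip_width: 0.0347
grasp_force: 35.1
```

```bash
python3 -m crank '[{"dp":[0,0,-0.15],"turn":[0,0,0],"gripper":0.2},{"dp":[0,0,-0.15],"turn":[0,0,0],"gripper":0.2},{"dp":[0,0,-0.15],"turn":[0,0,0],"gripper":0.2},{"dp":[0,0,-0.15],"turn":[0,0,0],"gripper":0.2},{"dp":[0,0,-0.1],"turn":[0,0,0],"gripper":0.2},{"dp":[0,0,-0.06],"turn":[0,0,0],"gripper":0.2},{"dp":[0,0,-0.05],"turn":[0,0,0],"gripper":0.2},{"dp":[0,0,0],"turn":[0,0,0],"gripper":0.2},{"dp":[0,0,0],"turn":[0,0,0],"gripper":0.2},{"dp":[0,0,0],"turn":[0,0,0],"gripper":0.2}]'
```

```text
time_s: 11.23
ee_pos: [0.5781, 0.041, 0.0803]
tcp_rot: [[-0.959, -0.282, -0.001], [-0.282, 0.959, -0.0], [0.001, 0.0, -1.0]]
wrist_force: [-3.6, -0.0, 5.7]
grip_width: 0.0346
grasp_force: 35.4
```

```bash
python3 -m crank '[{"dp":[0,0,0],"turn":[0,0,0],"gripper":0.6},{"dp":[0,0,0],"turn":[0,0,0],"gripper":0.6},{"dp":[0,0,0],"turn":[0,0,0],"gripper":0.6},{"dp":[0,0,0],"turn":[0,0,0],"gripper":0.6},{"dp":[0,0,0],"turn":[0,0,0],"gripper":0.6},{"dp":[0,0,0.6],"turn":[0,0,0],"gripper":0.6},{"dp":[0,0,1],"turn":[0,0,0],"gripper":0.6},{"dp":[0,0,1],"turn":[0,0,0],"gripper":0.6},{"dp":[0,0,1],"turn":[0,0,0],"gripper":0.75},{"dp":[0,0,1],"turn":[0,0,0],"gripper":0.75}]'
python3 - <<'E'
from h import *
c=cap('wrist','chk1.png')
E
python3 -m crank '[{"dp":[0.2,1,0],"turn":[0,0,-0.7],"gripper":0.75},{"dp":[0.2,1,0],"turn":[0,0,-0.7],"gripper":0.75},{"dp":[0.2,1,0],"turn":[0,0,-0.7],"gripper":0.75},{"dp":[0.3,1,0],"turn":[0,0,-0.65],"gripper":0.75},{"dp":[0.3,1,0],"turn":[0,0,0],"gripper":0.75},{"dp":[0.3,1,0],"turn":[0,0,0],"gripper":0.75},{"dp":[0.3,1,0],"turn":[0,0,0],"gripper":0.75},{"dp":[0.3,1,0],"turn":[0,0,0],"gripper":0.75},{"dp":[0,0.8,0],"turn":[0,0,0],"gripper":0.75},{"dp":[0,0,0],"turn":[0,0,0],"gripper":0.75}]'
python3 - <<'E'
from h import *
c=cap('wrist','w5.png');import pickle;pickle.dump(c,open('w5.pkl','wb'));h,g=hsvg(c);im=c['img']
q=proj(c,[(.612,.3036,.016)])[0].astype(int);print(q,ctrl.sense()['ee_pos'])
x0,y0=q-34
k=blob(c,(h[...,1]<25)&(g>120),(x0,y0,x0+68,y0+68));s=circ(ray(c,k,.016));print(s)
m=(g<90);b=np.zeros_like(g);cv2.circle(b,tuple(int(v) for v in proj(c,[(*s[0],.016)])[0]),24,255,-1)
n,l,st,ce=cv2.connectedComponentsWithStats((m&(b>0)).astype(np.uint8))
for i in range(1,n):
    if st[i,4]>3:
        d=ray(c,[ce[i]],.016)[0][:2]-s[0];print(st[i],ce[i],np.hypot(*d),np.degrees(np.arctan2(d[1],d[0])))
o=cv2.resize(im[y0:y0+68,x0:x0+68],(408,408),interpolation=cv2.INTER_CUBIC)
o2=cv2.resize(cv2.imread('pics/chk1.png')[130:270,190:390],(580,408))[:,:392]
cv2.imwrite('pics/p5.png',np.hstack([o[...,::-1],o2]))
E
```

```text
time_s: 12.07
ee_pos: [0.5779, 0.041, 0.2188]
tcp_rot: [[-0.959, -0.282, -0.0], [-0.282, 0.959, 0.0], [0.0, 0.0, -1.0]]
wrist_force: [-0.1, -0.0, -0.3]
grip_width: 0.0663
grasp_force: 0.0
time_s: 12.95
ee_pos: [0.6406, 0.3091, 0.2167]
tcp_rot: [[-1.0, -0.002, -0.0], [-0.002, 1.0, 0.001], [0.0, 0.001, -1.0]]
wrist_force: [-0.1, 0.3, -1.0]
grip_width: 0.0706
grasp_force: 0.0
[279 164] [0.64066356 0.30688319 0.21664045]
(array([0.61301089, 0.30440401]), np.float64(0.025156574717855755), 93)
[283 147   4   4  10] [284.5 148.5] 0.018572066124336085 166.28498805521778
[273 171   6   4   6] [275.5        172.83333333] 0.009580402743268572 -33.44950222905769
```

View pics/p5.png

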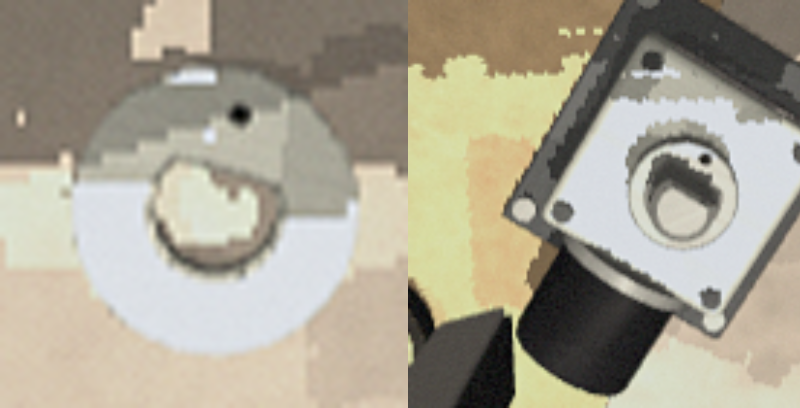

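```bash
python3 -m crank '[{"dp":[-0.5,-0.04,-0.8],"turn":[0,0,0],"gripper":0.75},{"dp":[-0.5,-0.04,-0.8],"turn":[0,0,0],"gripper":0.75},{"dp":[0,0,-0.8],"turn":[0,0,0],"gripper":0.75},{"dp":[0,0,-0.8],"turn":[0,0,0],"gripper":0.75},{"dp":[0,0,-0.8],"turn":[0,0,0],"gripper":0.75},{"dp":[0,0,-0.8],"turn":[0,0,0],"gripper":0.75},{"dp":[0,0,-0.7],"turn":[0,0,0],"gripper":0.75},{"dp":[0,0,-0.4],"turn":[0,0,0],"gripper":0.75},{"dp":[0,0,-0.4],"turn":[0,0,0],"gripper":0.75},{"dp":[0,0,0],"turn":[0,0,0],"gripper":0.75}]' 30
python3 -c "
from h import *
s=ctrl.sense();print(s['ee_pos'],s['wrist_force'])"
```

```text
time_s: 13.83
ee_pos: [0.6098, 0.3014, 0.026]
tcp_rot: [[-1.0, 0.003, -0.004], [0.003, 1.0, -0.001], [0.004, -0.001, -1.0]]
wrist_force: [-0.2, -0.1, -0.4]
grip_width: 0.0702
grasp_force: 0.0
[0.60977687 0.30140271 0.02603172] [-0.21415098 -0.13642872 -0.41949802]
```

Correct by +3 mm in x and y, −2.5 mm in z, then grip and lift.

```bash
python3 -m crank '[{"dp":[0.1,0.1,-0.08],"turn":[0,0,0],"gripper":0.75},{"dp":[0,0,0],"turn":[0,0,0],"gripper":0.75},{"dp":[0,0,0],"turn":[0,0,0],"gripper":0.4},{"dp":[0,0,0],"turn":[0,0,0],"gripper":0.4},{"dp":[0,0,0],"turn":[0,0,0],"gripper":0.4},{"dp":[0,0,0],"turn":[0,0,0],"gripper":0.4},{"dp":[0,0,0],"turn":[0,0,0],"gripper":0.4},{"dp":[0,0,0],"turn":[0,0,0],"gripper":0.4},{"dp":[0,0,0],"turn":[0,0,0],"gripper":0.4},{"dp":[0,0,0],"turn":[0,0,0],"gripper":0.4}]' 35
python3 -m crank '[{"dp":[0,0,0.5],"turn":[0,0,0],"gripper":0.4},{"dp":[0,0,1],"turn":[0,0,0],"gripper":0.4},{"dp":[0,0,1],"turn":[0,0,0],"gripper":0.4},{"dp":[0,0,1],"turn":[0,0,0],"gripper":0.4},{"dp":[0,0,1],"turn":[0,0,0],"gripper":0.4},{"dp":[-0.2,-1,1],"turn":[0,0,0],"gripper":0.4},{"dp":[-0.2,-1,0.5],"turn":[0,0,0],"gripper":0.4},{"dp":[-0.2,-1,0],"turn":[0,0,0],"gripper":0.4},{"dp":[-0.2,-1,0],"turn":[0,0,0],"gripper":0.4},{"dp":[-0.2,-1,0],"turn":[0,0,0],"gripper":0.4}]' 45
python3 -m crank '[{"dp":[-0.2,-1,0],"turn":[0,0,0],"gripper":0.4},{"dp":[0,-1,0],"turn":[0,0,0],"gripper":0.4},{"dp":[0,-1,0],"turn":[0,0,0],"gripper":0.4},{"dp":[0,-0.8,0],"turn":[0,0,0],"gripper":0.4},{"dp":[0,0,0],"turn":[0,0,0],"gripper":0.4},{"dp":[0,0,0],"turn":[0,0,0],"gripper":0.4},{"dp":[0,0,0],"turn":[0,0,0],"gripper":0.4},{"dp":[0,0,0],"turn":[0,0,0],"gripper":0.4},{"dp":[0,0,0],"turn":[0,0,0],"gripper":0.4},{"dp":[0,0,0],"turn":[0,0,0],"gripper":0.4}]' 45
python3 - <<'E'
from h import *
c=cap('wrist','w6.png');import pickle;pickle.dump(c,open('w6.pkl','wb'));im=c['img']
e=ctrl.sense()['ee_pos'];zt=e[2]-.0235+.016;cx,cy=e[0],e[1]
print(e,zt,np.round(ctrl.sense()['tcp_rot'],3).tolist())
a=np.linspace(0,2*np.pi,80)
q=proj(c,np.c_[cx+.026*np.cos(a),cy+.026*np.sin(a),0*a+zt])
b=cv2.resize(im,None,fx=4,fy=4,interpolation=cv2.INTER_CUBIC)
for p in q: cv2.circle(b,(int(p[0]*4+2),int(p[1]*4+2)),1,(255,0,0),-1)
cv2.imwrite('pics/s8.png',b[600:1200,750:1550,::-1])
E
```

```text
time_s: 14.67
ee_pos: [0.6146, 0.3057, 0.027]
tcp_rot: [[-1.0, 0.002, 0.001], [0.002, 1.0, 0.0], [-0.001, 0.0, -1.0]]
wrist_force: [-1.2, -1.0, 6.0]
grip_width: 0.0509
grasp_force: 35.0
time_s: 15.5
ee_pos: [0.5835, 0.1553, 0.2059]
tcp_rot: [[-1.0, 0.002, 0.0], [0.002, 1.0, 0.0], [-0.0, 0.0, -1.0]]
wrist_force: [0.5, -0.3, -0.7]
grip_width: 0.0504
grasp_force: 45.0
time_s: 16.33
ee_pos: [0.5782, 0.0434, 0.2052]
tcp_rot: [[-1.0, 0.001, -0.0], [0.001, 1.0, 0.0], [0.0, 0.0, -1.0]]
wrist_force: [0.1, 0.1, -0.0]
grip_width: 0.0504
grasp_force: 45.0
[0.57820545 0.04327183 0.20518775] 0.19768775469771538 [[-1.0, 0.001, -0.0], [0.001, 1.0, 0.0], [0.0, 0.0, -1.0]]
```

View pics/s8.png

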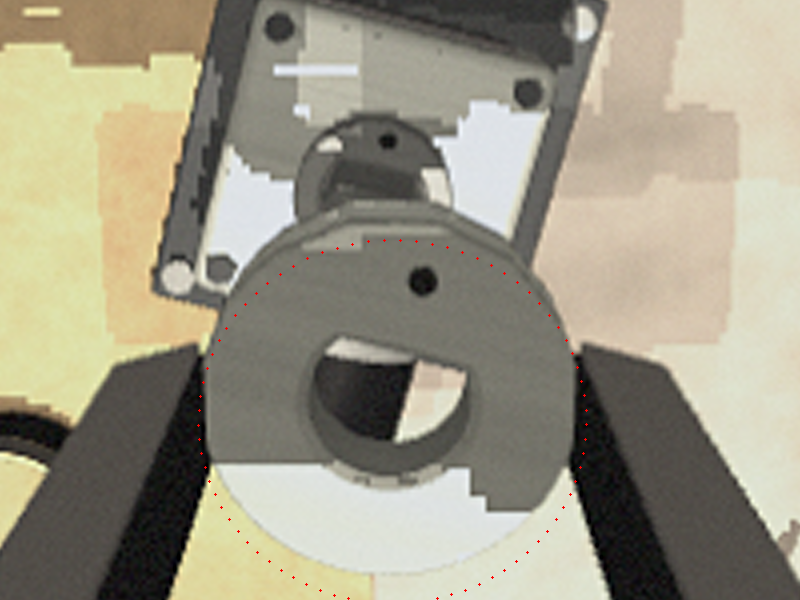

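```bash
python3 - <<'E'
from h import *
import pickle;c=pickle.load(open('w6.pkl','rb'))
e=np.array([.57820545,.04327183,.20518775]);z=e[2]-.011
f=lambda L:[((750+x)/4-.4,(600+y)/4-.4) for x,y in L]
P=ray(c,f([(205,400),(574,395),(385,575),(217,465),(533,512),(222,480)]),z);s=circ(P);print(s,(s[0]-e[:2])*1e3)
d=ray(c,f([(424,281)]),z)[0][:2]-s[0];print(np.hypot(*d),np.degrees(np.arctan2(d[1],d[0])))
Q=ray(c,f([(335,338),(467,372)]),z);v=Q[1]-Q[0];print(np.degrees(np.arctan2(v[1],v[0]))-90)
E
```

```text
(array([0.57664048, 0.0428414 ]), np.float64(0.025228181168154364), 6) [-1.56497195 -0.43042872]
0.01856874752400789 165.49230014611362
-15.23820397039654
```

```bash
python3 -m crank '[{"dp":[-0.08,-0.12,-0.4],"turn":[0,0,0],"gripper":0.4},{"dp":[0,0,-0.5],"turn":[0,0,0],"gripper":0.4},{"dp":[0,0,-0.5],"turn":[0,0,0],"gripper":0.4},{"dp":[0,0,-0.5],"turn":[0,0,0],"gripper":0.4},{"dp":[0,0,-0.4],"turn":[0,0,0],"gripper":0.4},{"dp":[0,0,-0.2],"turn":[0,0,0],"gripper":0.4},{"dp":[0,0,0],"turn":[0,0,0],"gripper":0.4},{"dp":[0,0,0],"turn":[0,0,0],"gripper":0.4},{"dp":[0,0,0],"turn":[0,0,0],"gripper":0.4},{"dp":[0,0,0],"turn":[0,0,0],"gripper":0.4}]'
```

```text
time_s: 17.22
ee_pos: [0.5766, 0.0387, 0.1314]
tcp_rot: [[-1.0, 0.002, 0.002], [0.002, 1.0, -0.0], [-0.002, -0.0, -1.0]]
wrist_force: [0.0, -0.0, -1.6]
grip_width: 0.0503
grasp_force: 45.0
```

```bash
python3 -m crank '[{"dp":[-0.03,0.035,-0.1],"turn":[0,0,0],"gripper":0.4},{"dp":[0,0,-0.1],"turn":[0,0,0],"gripper":0.4},{"dp":[0,0,-0.1],"turn":[0,0,0],"gripper":0.4},{"dp":[0,0,-0.1],"turn":[0,0,0],"gripper":0.4},{"dp":[0,0,-0.1],"turn":[0,0,0],"gripper":0.4},{"dp":[0,0,-0.1],"turn":[0,0,0],"gripper":0.4},{"dp":[0,0,-0.1],"turn":[0,0,0],"gripper":0.4},{"dp":[0,0,0],"turn":[0,0,0],"gripper":0.4},{"dp":[0,0,0],"turn":[0,0,0],"gripper":0.4},{"dp":[0,0,0],"turn":[0,0,0],"gripper":0.4}]'
```

```text
time_s: 18.05
ee_pos: [0.5751, 0.0398, 0.1093]
tcp_rot: [[-1.0, 0.002, 0.0], [0.002, 1.0, -0.0], [-0.0, -0.0, -1.0]]
wrist_force: [-0.1, -0.9, -0.9]
grip_width: 0.0508
grasp_force: 45.0
```

Engaged ~12 mm without force; go home.

```bash
python3 -m crank '[{"dp":[0,0,-0.1],"turn":[0,0,0],"gripper":0.4},{"dp":[0,0,-0.1],"turn":[0,0,0],"gripper":0.4},{"dp":[0,0,-0.1],"turn":[0,0,0],"gripper":0.4},{"dp":[0,0,-0.08],"turn":[0,0,0],"gripper":0.4},{"dp":[0,0,-0.06],"turn":[0,0,0],"gripper":0.4},{"dp":[0,0,0],"turn":[0,0,0],"gripper":0.4},{"dp":[0,0,0],"turn":[0,0,0],"gripper":0.4},{"dp":[0,0,0],"turn":[0,0,0],"gripper":0.4},{"dp":[0,0,0],"turn":[0,0,0],"gripper":0.4},{"dp":[0,0,0],"turn":[0,0,0],"gripper":0.4}]'
```

```text
time_s: 18.88
ee_pos: [0.5756, 0.0398, 0.0992]
tcp_rot: [[-1.0, 0.002, -0.0], [0.002, 1.0, -0.0], [0.0, -0.0, -1.0]]
wrist_force: [-8.2, -0.1, 17.2]
grip_width: 0.0502
grasp_force: 45.0
```

```bash
python3 -m crank '[{"dp":[0,0,0],"turn":[0,0,0],"gripper":0.75},{"dp":[0,0,0],"turn":[0,0,0],"gripper":0.75},{"dp":[0,0,0],"turn":[0,0,0],"gripper":0.75},{"dp":[0,0,0],"turn":[0,0,0],"gripper":0.75},{"dp":[0,0,0],"turn":[0,0,0],"gripper":0.75},{"dp":[0,0,1],"turn":[0,0,0],"gripper":0.75},{"dp":[0,0,1],"turn":[0,0,0],"gripper":0.75},{"dp":[0,0,1],"turn":[0,0,0],"gripper":0.75},{"dp":[0,0,1],"turn":[0,0,0],"gripper":0.75},{"dp":[0,0,0],"turn":[0,0,0],"gripper":0.75}]'
python3 -m crank '[{"dp":[-1,0,0],"turn":[0,0,0],"gripper":1},{"dp":[-1,0,0],"turn":[0,0,0],"gripper":1},{"dp":[-1,0,0],"turn":[0,0,0],"gripper":1},{"dp":[-1,0.5,0],"turn":[0,0,0],"gripper":1},{"dp":[0,0.5,0],"turn":[0,0,0],"gripper":1},{"dp":[0,0,0],"turn":[0,0,0],"gripper":1},{"dp":[0,0,0],"turn":[0,0,0],"gripper":1},{"dp":[0,0,0],"turn":[0,0,0],"gripper":1},{"dp":[0,0,0],"turn":[0,0,0],"gripper":1},{"dp":[0,0,0],"turn":[0,0,0],"gripper":1}]'
python3 - <<'E'
from h import *
import pickle
c=cap('wrist','w7.png');pickle.dump(c,open('w7.pkl','wb'));print(ctrl.sense()['ee_pos'])
b=c['img'];d=cap('scene','sc1.png')['img'];t=cap('top')
pickle.dump(t,open('t1.pkl','wb'))
o=np.zeros((560,800,3),np.uint8);o[:360,:480]=cv2.resize(b,(480,360));o[:300,480:]=cv2.resize(d[180:260,240:325],(320,300),interpolation=cv2.INTER_CUBIC)
o[360:560,:]=cv2.resize(t['img'][130:265,100:460],(800,300))[50:250]
cv2.imwrite('pics/c2.png',o[...,::-1])
E
```

```text
time_s: 19.72
ee_pos: [0.5785, 0.0395, 0.2231]
tcp_rot: [[-1.0, 0.002, 0.012], [0.002, 1.0, -0.001], [-0.012, -0.001, -1.0]]
wrist_force: [0.0, 0.2, 1.7]
grip_width: 0.0705
grasp_force: 0.0
time_s: 20.55
ee_pos: [0.4555, 0.0693, 0.2159]
tcp_rot: [[-1.0, 0.003, -0.0], [0.003, 1.0, -0.0], [0.0, -0.0, -1.0]]
wrist_force: [0.5, 0.1, -0.3]
grip_width: 0.094
grasp_force: 0.0
[0.45540914 0.06939214 0.21593073]
```

View pics/c2.png

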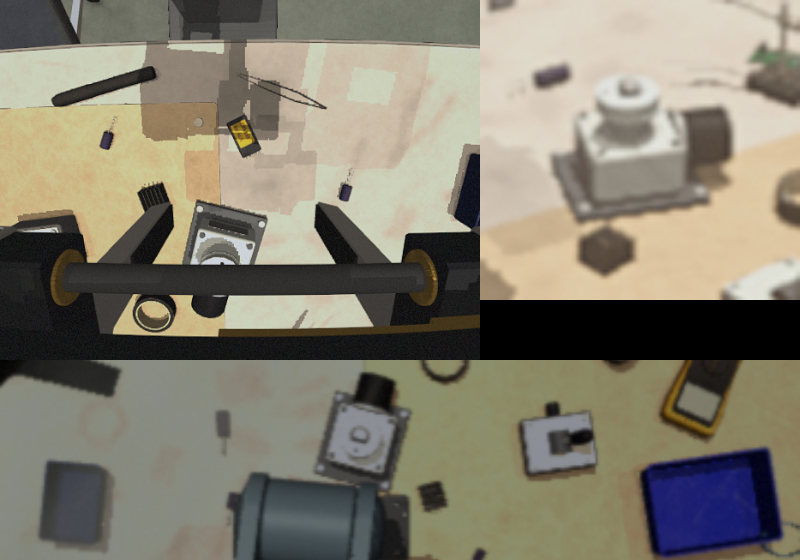

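```bash
python3 -m crank '[{"dp":[1,-0.5,0],"turn":[0,0,0],"gripper":0.33},{"dp":[1,-0.5,0],"turn":[0,0,0],"gripper":0.33},{"dp":[1,0,0],"turn":[0,0,0],"gripper":0.33},{"dp":[1,0,0],"turn":[0,0,0],"gripper":0.33},{"dp":[0,0,-0.5],"turn":[0,0,0],"gripper":0.33},{"dp":[0,0,-1],"turn":[0,0,0],"gripper":0.33},{"dp":[0,0,-1],"turn":[0,0,0],"gripper":0.33},{"dp":[0,0,-0.6],"turn":[0,0,0],"gripper":0.33},{"dp":[0,0,0],"turn":[0,0,0],"gripper":0.33},{"dp":[0,0,0],"turn":[0,0,0],"gripper":0.33}]'
python3 -m crank '[{"dp":[0,0,-0.1],"turn":[0,0,0],"gripper":0.33},{"dp":[0,0,-0.05],"turn":[0,0,0],"gripper":0.33},{"dp":[0,0,-0.05],"turn":[0,0,0],"gripper":0.33},{"dp":[0,0,0],"turn":[0,0,0],"gripper":0.33},{"dp":[0,0,0],"turn":[0,0,0],"gripper":0.33},{"dp":[0,0,0],"turn":[0,0,0],"gripper":0.33},{"dp":[0,0,0],"turn":[0,0,0],"gripper":0.33},{"dp":[0,0,0],"turn":[0,0,0],"gripper":0.33},{"dp":[0,0,0],"turn":[0,0,0],"gripper":0.33},{"dp":[0,0,0],"turn":[0,0,0],"gripper":0.33}]'
```

```text
time_s: 21.53
ee_pos: [0.5745, 0.0398, 0.1223]
tcp_rot: [[-1.0, 0.003, -0.002], [0.003, 1.0, 0.0], [0.002, 0.0, -1.0]]
wrist_force: [0.5, 0.1, 0.3]
grip_width: 0.0319
grasp_force: 0.0
time_s: 22.37
ee_pos: [0.575, 0.0399, 0.1171]
tcp_rot: [[-1.0, 0.002, 0.0], [0.002, 1.0, -0.0], [-0.0, -0.0, -1.0]]
wrist_force: [1.2, 0.4, 0.1]
grip_width: 0.031
grasp_force: 0.0
```

```bash
python3 -m crank '[{"dp":[0,0,-0.1],"turn":[0,0,0],"gripper":0.33},{"dp":[0,0,-0.1],"turn":[0,0,0],"gripper":0.33},{"dp":[0,0,-0.1],"turn":[0,0,0],"gripper":0.33},{"dp":[0,0,-0.05],"turn":[0,0,0],"gripper":0.33},{"dp":[0,0,-0.05],"turn":[0,0,0],"gripper":0.33},{"dp":[0,0,-0.05],"turn":[0,0,0],"gripper":0.33},{"dp":[0,0,0],"turn":[0,0,0],"gripper":0.33},{"dp":[0,0,0],"turn":[0,0,0],"gripper":0.33},{"dp":[0,0,0],"turn":[0,0,0],"gripper":0.33},{"dp":[0,0,0],"turn":[0,0,0],"gripper":0.33}]'
```

```text
time_s: 23.2
ee_pos: [0.5754, 0.0399, 0.1063]
tcp_rot: [[-1.0, 0.002, -0.0], [0.002, 1.0, -0.0], [0.0, -0.0, -1.0]]
wrist_force: [-7.0, 0.6, 16.8]
grip_width: 0.0313
grasp_force: 8.2
```

```bash
python3 -m crank '[{"dp":[0,0,-0.06],"turn":[0,0,0],"gripper":0.33},{"dp":[0,0,0],"turn":[0,0,0],"gripper":0.33},{"dp":[0,0,0],"turn":[0,0,0],"gripper":0.33},{"dp":[0,0,0],"turn":[0,0,0],"gripper":0.33},{"dp":[0,0,0],"turn":[0,0,0],"gripper":0.33},{"dp":[0,0,0],"turn":[0,0,0],"gripper":0.33},{"dp":[0,0,0],"turn":[0,0,0],"gripper":0.33},{"dp":[0,0,0],"turn":[0,0,0],"gripper":0.33},{"dp":[0,0,0],"turn":[0,0,0],"gripper":0.33},{"dp":[0,0,0],"turn":[0,0,0],"gripper":0.33}]'
python3 -m crank '[{"dp":[0,0,0.3],"turn":[0,0,0],"gripper":0.33},{"dp":[0,0,1],"turn":[0,0,0],"gripper":0.33},{"dp":[0,0,1],"turn":[0,0,0],"gripper":0.33},{"dp":[0,0,1],"turn":[0,0,0],"gripper":0.33},{"dp":[-1,0,0.5],"turn":[0,0,0],"gripper":1},{"dp":[-1,0.5,0],"turn":[0,0,0],"gripper":1},{"dp":[-1,0.5,0],"turn":[0,0,0],"gripper":1},{"dp":[-1,0,0],"turn":[0,0,0],"gripper":1},{"dp":[0,0,0],"turn":[0,0,0],"gripper":1},{"dp":[0,0,0],"turn":[0,0,0],"gripper":1}]'
python3 - <<'E'
from h import *
import pickle
c=cap('wrist');pickle.dump(c,open('w8.pkl','wb'));print(ctrl.sense()['ee_pos'])
h,g=hsvg(c)
# pulley apparent outer circle: assumed z .086
q=proj(c,[(.5742,.0394,.086)])[0];print(q)
w=pickle.load(open('w7.pkl','rb'));print(proj(w,[(.5742,.0394,.086)]))
def cc(name,lo,roi,z,m=None):
    P=ray(c,blob(c,(g<lo) if m is None else m,roi),z)[:,:2].astype(np.float32)*1000
    r=cv2.minAreaRect(P);b=cv2.boxPoints(r);e=max([b[1]-b[0],b[2]-b[1]],key=np.linalg.norm)
    print(name,np.round(r[0],1),np.round(r[1],1),round(np.degrees(np.arctan2(e[1],e[0])),1))
def roi(x,y,r=26):
    p=proj(c,[(x,y,.01)])[0].astype(int);print(p);return (max(p[0]-r,0),max(p[1]-r,0),p[0]+r,p[1]+r)
cc('bat',0,roi(.423,.066,36),.018,(g<95)|((h[...,1]>190)&(h[...,0]<35)))
cc('cap2',70,roi(.497,.205,22),.0065);cc('cap3',60,roi(.425,-.109,22),.0065)
E
```

```text
time_s: 24.03
ee_pos: [0.5759, 0.0399, 0.1063]
tcp_rot: [[-1.0, 0.002, 0.0], [0.002, 1.0, -0.0], [-0.0, -0.0, -1.0]]
wrist_force: [-11.5, 1.1, 24.5]
grip_width: 0.0308
grasp_force: 12.4
time_s: 24.87
ee_pos: [0.4541, 0.0701, 0.2156]
tcp_rot: [[-1.0, 0.002, 0.001], [0.002, 1.0, -0.0], [-0.001, -0.0, -1.0]]
wrist_force: [0.5, -0.3, -0.4]
grip_width: 0.0678
grasp_force: 0.0
[0.45517881 0.06984698 0.21601567]
[253.90050984 324.35324509]
[[254.83055258 323.17069088]]
[281 161]
bat [419.7  70.9] [48.2 32. ] 24.9
[402 226]
cap2 [497.2 205.6] [13.  22.2] -13.4
[123 164]
cap3 [ 425.8 -107.5] [11.5 21.9] -6.3
```

```bash
python3 -m crank '[{"dp":[-0.6,0,-0.6],"turn":[0,0,0.7],"gripper":0.55},{"dp":[-0.6,0,-0.8],"turn":[0,0,0.7],"gripper":0.55},{"dp":[0,0,-0.8],"turn":[0,0,0.7],"gripper":0.55},{"dp":[0,0,-0.8],"turn":[0,0,0.7],"gripper":0.55},{"dp":[0,0,-0.8],"turn":[0,0,0.7],"gripper":0.55},{"dp":[0,0,-0.8],"turn":[0,0,0.6],"gripper":0.55},{"dp":[0,0,-0.7],"turn":[0,0,0],"gripper":0.55},{"dp":[0,0,0],"turn":[0,0,0],"gripper":0.55},{"dp":[0,0,0],"turn":[0,0,0],"gripper":0.55},{"dp":[0,0,0],"turn":[0,0,0],"gripper":0.55}]' 20
python3 - <<'E'
from h import *
c=cap('wrist');h,g=hsvg(c);print(ctrl.sense()['ee_pos'])
q=proj(c,[(.420,.070,.018)])[0].astype(int);print(q)
m=(h[...,1]>150)&(h[...,0]<32)&(h[...,0]>18)&(g>90)
k=blob(c,m,(q[0]-60,q[1]-60,q[0]+60,q[1]+60));print(cv2.boundingRect(k),ray(c,[k.mean(0)],.018),cv2.contourArea(k))
r=cv2.minAreaRect(ray(c,k,.018)[:,:2].astype(np.float32)*1000);print(r)
E
```

```text
time_s: 25.75
ee_pos: [0.4205, 0.0696, 0.0579]
tcp_rot: [[-0.91, -0.414, 0.002], [-0.414, 0.91, -0.0], [-0.001, -0.001, -1.0]]
wrist_force: [-0.2, 0.2, 0.6]
grip_width: 0.0512
grasp_force: 0.0
[0.4207469  0.06961309 0.05828231]
[286 237]
(268, 210, 33, 45) [[0.41749523 0.06699605 0.018     ]] 1346.0
((417.71112060546875, 67.13246154785156), (29.13004493713379, 19.851940155029297), 25.10196876525879)
```

```bash
python3 -m crank '[{"dp":[-0.08,-0.06,-0.3],"turn":[0,0,0],"gripper":0.55},{"dp":[0,0,-0.3],"turn":[0,0,0],"gripper":0.55},{"dp":[0,0,-0.3],"turn":[0,0,0],"gripper":0.55},{"dp":[0,0,-0.15],"turn":[0,0,0],"gripper":0.55},{"dp":[0,0,-0.15],"turn":[0,0,0],"gripper":0.55},{"dp":[0,0,-0.15],"turn":[0,0,0],"gripper":0.55},{"dp":[0,0,-0.08],"turn":[0,0,0],"gripper":0.55},{"dp":[0,0,0],"turn":[0,0,0],"gripper":0.55},{"dp":[0,0,0],"turn":[0,0,0],"gripper":0.55},{"dp":[0,0,0],"turn":[0,0,0],"gripper":0.55}]' 20
```

```text
time_s: 26.63
ee_pos: [0.4166, 0.0681, 0.0177]
tcp_rot: [[-0.91, -0.415, -0.006], [-0.415, 0.91, -0.0], [0.006, 0.002, -1.0]]
wrist_force: [-21.9, 1.0, 50.4]
grip_width: 0.0515
grasp_force: 25.4
```

```bash
python3 -m crank '[{"dp":[0,0,0.5],"turn":[0,0,0],"gripper":0.55},{"dp":[0,0,0],"turn":[0,0,0],"gripper":0.55},{"dp":[0,0,0],"turn":[0,0,0],"gripper":0.1},{"dp":[0,0,0],"turn":[0,0,0],"gripper":0.1},{"dp":[0,0,0],"turn":[0,0,0],"gripper":0.1},{"dp":[0,0,0],"turn":[0,0,0],"gripper":0.1},{"dp":[0,0,0],"turn":[0,0,0],"gripper":0.1},{"dp":[0,0,0],"turn":[0,0,0],"gripper":0.1},{"dp":[0,0,0],"turn":[0,0,0],"gripper":0.1},{"dp":[0,0,0],"turn":[0,0,0],"gripper":0.1}]' 30
python3 -m crank '[{"dp":[0,0,0.5],"turn":[0,0,0],"gripper":0.1},{"dp":[0,0,1],"turn":[0,0,0],"gripper":0.1},{"dp":[0,0,1],"turn":[0,0,0],"gripper":0.1},{"dp":[0,0,1],"turn":[0,0,0],"gripper":0.1},{"dp":[0,0,1],"turn":[0,0,0],"gripper":0.1},{"dp":[0,0,1],"turn":[0,0,0],"gripper":0.1},{"dp":[0.1,-1,0],"turn":[0,0,0],"gripper":0.1},{"dp":[0.1,-1,0],"turn":[0,0,0],"gripper":0.1},{"dp":[0.1,-1,0],"turn":[0,0,0],"gripper":0.1},{"dp":[0.1,-1,0],"turn":[0,0,0],"gripper":0.1}]' 30
```

```text
time_s: 27.47
ee_pos: [0.4165, 0.0681, 0.0287]
tcp_rot: [[-0.91, -0.414, -0.0], [-0.414, 0.91, 0.0], [0.0, 0.0, -1.0]]
wrist_force: [-1.1, -0.6, 0.6]
grip_width: 0.026
grasp_force: 30.0
time_s: 28.3
ee_pos: [0.4285, -0.0531, 0.1941]
tcp_rot: [[-0.91, -0.415, 0.001], [-0.415, 0.91, -0.0], [-0.001, -0.001, -1.0]]
wrist_force: [0.0, -0.3, -0.2]
grip_width: 0.0258
grasp_force: 30.0
```

```bash
python3 -m crank '[{"dp":[0.2,-1,0],"turn":[0,0,0],"gripper":0.1},{"dp":[0.2,-1,0],"turn":[0,0,0],"gripper":0.1},{"dp":[0.2,-1,0],"turn":[0,0,0],"gripper":0.1},{"dp":[0.2,-1,0],"turn":[0,0,0],"gripper":0.1},{"dp":[0.2,-1,0],"turn":[0,0,0],"gripper":0.1},{"dp":[0.2,-1,0],"turn":[0,0,0],"gripper":0.1},{"dp":[0.2,-1,0],"turn":[0,0,0],"gripper":0.1},{"dp":[0.2,-1,0],"turn":[0,0,0],"gripper":0.1},{"dp":[0.2,-1,0],"turn":[0,0,0],"gripper":0.1},{"dp":[0.2,-1,0],"turn":[0,0,0],"gripper":0.1}]' 30
python3 - <<'E'
from h import *
c=cap('wrist');h,g=hsvg(c);print(ctrl.sense()['ee_pos'],ctrl.sense()['grip_width'])
m=(h[...,0]>110)&(h[...,0]<130)&(h[...,1]>120)
k=blob(c,m,(0,0,560,420));print(cv2.boundingRect(k));hu=cv2.convexHull(k)
r=cv2.minAreaRect(ray(c,hu.reshape(-1,2),.075)[:,:2].astype(np.float32)*1000);print(r)
E
```

```text
time_s: 29.13
ee_pos: [0.4998, -0.3417, 0.1932]
tcp_rot: [[-0.921, -0.389, -0.015], [-0.389, 0.921, -0.014], [0.019, -0.008, -1.0]]
wrist_force: [0.1, -0.6, -0.4]
grip_width: 0.026
grasp_force: 30.0
[ 0.50109219 -0.3454274   0.19334531] 0.02580501087558729
(128, 86, 207, 161)
((492.058837890625, -399.30706787109375), (117.91572570800781, 158.14622497558594), 8.124279022216797)
```

```bash
python3 -m crank '[{"dp":[-0.15,-0.85,0],"turn":[0,0,0],"gripper":0.1},{"dp":[-0.15,-0.85,0],"turn":[0,0,0],"gripper":0.1},{"dp":[0,0,-0.8],"turn":[0,0,0],"gripper":0.1},{"dp":[0,0,-0.8],"turn":[0,0,0],"gripper":0.1},{"dp":[0,0,-0.8],"turn":[0,0,0],"gripper":0.1},{"dp":[0,0,-0.8],"turn":[0,0,0],"gripper":0.1},{"dp":[0,0,-0.8],"turn":[0,0,0],"gripper":0.1},{"dp":[0,0,-0.5],"turn":[0,0,0],"gripper":0.1},{"dp":[0,0,0],"turn":[0,0,0],"gripper":0.1},{"dp":[0,0,0],"turn":[0,0,0],"gripper":0.1}]' 30
python3 -m crank '[{"dp":[0,0,0],"turn":[0,0,0],"gripper":0.5},{"dp":[0,0,0],"turn":[0,0,0],"gripper":0.5},{"dp":[0,0,0],"turn":[0,0,0],"gripper":0.5},{"dp":[0,0,0],"turn":[0,0,0],"gripper":0.5},{"dp":[0,0,1],"turn":[0,0,0],"gripper":0.5},{"dp":[0,0,1],"turn":[0,0,0],"gripper":0.5},{"dp":[0,0,1],"turn":[0,0,0],"gripper":0.5},{"dp":[0,0,1],"turn":[0,0,0],"gripper":0.5},{"dp":[0,0,1],"turn":[0,0,0],"gripper":0.5},{"dp":[0,0,0],"turn":[0,0,0],"gripper":0.5}]' 30
python3 - <<'E'
from h import *
c=cap('wrist');h,g=hsvg(c);print(ctrl.sense()['ee_pos'])
m=(h[...,1]>150)&(h[...,0]<32)&(h[...,0]>18)&(g>60)
q=proj(c,[(.492,-.399,.02)])[0];print(q);m[:, :]&=True
n,l,st,ce=cv2.connectedComponentsWithStats(m.astype(np.uint8))
for i in range(1,n):
    if st[i,4]>60: print(st[i],ray(c,[ce[i]],.02)[0])
E
```

```text
time_s: 30.02
ee_pos: [0.5022, -0.3794, 0.0575]
tcp_rot: [[-0.931, -0.365, -0.029], [-0.364, 0.931, -0.028], [0.037, -0.015, -0.999]]
wrist_force: [0.0, 0.0, 0.6]
grip_width: 0.0258
grasp_force: 30.0
time_s: 30.85
ee_pos: [0.5054, -0.3822, 0.2166]
tcp_rot: [[-0.931, -0.364, -0.019], [-0.363, 0.931, -0.039], [0.032, -0.029, -0.999]]
wrist_force: [0.9, -0.5, 0.9]
grip_width: 0.047
grasp_force: 0.0
[ 0.50440597 -0.38128016  0.21314985]
[280.52714558 180.21926786]
[282 184  19  28 517] [ 0.50516833 -0.38142826  0.02      ]
[243 246  45  63 991] [ 0.59767734 -0.37576481  0.02      ]
[390 296  15  64 288] [ 0.60948377 -0.20235118  0.02      ]
[165 305  14  55 240] [ 0.71730196 -0.45775937  0.02      ]
[391 372 119  19 798] [ 0.64867951 -0.10989959  0.02      ]
[138 382  43   9 171] [ 0.79636438 -0.44765704  0.02      ]
[198 383  37   9 141] [ 0.76818617 -0.38040038  0.02      ]
[362 383  30   8 118] [ 0.69023274 -0.19353376  0.02      ]
[235 385  28   7  88] [ 0.75375262 -0.34182447  0.02      ]
[266 384  46   8 172] [ 0.733538   -0.29707667  0.02      ]
[307 384  42   8 137] [ 0.71283735 -0.24859957  0.02      ]
```

```bash
python3 -m crank '[{"dp":[-0.35,0.8,0],"turn":[0,0,-0.8],"gripper":0.33},{"dp":[-0.35,0.8,0],"turn":[0,0,-0.8],"gripper":0.33},{"dp":[-0.35,0.8,0],"turn":[0,0,-0.8],"gripper":0.33},{"dp":[-0.35,0.8,0],"turn":[0,0,-0.8],"gripper":0.33},{"dp":[-0.35,0.8,0],"turn":[0,0,-0.8],"gripper":0.33},{"dp":[-0.35,0.8,0],"turn":[0,0,-0.8],"gripper":0.33},{"dp":[-0.35,0.8,0],"turn":[0,0,-0.8],"gripper":0.33},{"dp":[-0.35,0.5,0],"turn":[0,0,-0.8],"gripper":0.33},{"dp":[0,0,0],"turn":[0,0,-0.8],"gripper":0.33},{"dp":[0,0,0],"turn":[0,0,-0.8],"gripper":0.33}]' 20
python3 - <<'E'
from h import *
import pickle
c=cap('wrist','w9.png');h,g=hsvg(c);s=ctrl.sense();print(s['ee_pos'],np.round(s['tcp_rot'],3).tolist(),s['joint_positions'][5])
p=proj(c,[(.425,-.108,.0065)])[0].astype(int);print(p)
k=blob(c,g<60,(p[0]-30,p[1]-30,p[0]+30,p[1]+30));print(cv2.boundingRect(k),cv2.contourArea(k))
for lo in (50,70):
  k=blob(c,g<lo,(p[0]-30,p[1]-30,p[0]+30,p[1]+30))
  P=ray(c,k,.0065)[:,:2]*1000;mu=P.mean(0);u,sv,vt=np.linalg.svd(P-mu);r=cv2.minAreaRect(P.astype(np.float32));print(mu,np.degrees(np.arctan2(vt[0,1],vt[0,0])),r)
E
```

```text
time_s: 31.73
ee_pos: [0.4177, -0.1951, 0.2067]
tcp_rot: [[-0.892, 0.451, -0.042], [0.451, 0.892, 0.003], [0.039, -0.017, -0.999]]
wrist_force: [0.2, -0.5, 0.1]
grip_width: 0.031
grasp_force: 0.0
[ 0.4178893  -0.19561505  0.20676535] [[-0.89, 0.454, -0.042], [0.454, 0.891, 0.003], [0.039, -0.017, -0.999]] -1.7635363641531694
[362 167]
(356, 159, 12, 20) 67.0
[ 422.36099655 -112.97805747] -27.448333161716906 ((423.41522216796875, -113.62812805175781), (3.8044984340667725, 19.462295532226562), 58.725852966308594)
[ 425.15333965 -109.32474844] -21.470166734698317 ((425.0956115722656, -109.41305541992188), (11.931931495666504, 20.786888122558594), 65.72882843017578)
```

```bash
python3 -m crank '[{"dp":[0,0,-0.6],"turn":[-0.03,-0.4,0.4],"gripper":0.33},{"dp":[0,0,-0.8],"turn":[0,0,0],"gripper":0.33},{"dp":[0,0,-0.8],"turn":[0,0,0],"gripper":0.33},{"dp":[0,0,-0.8],"turn":[0,0,0],"gripper":0.33},{"dp":[0,0,-0.8],"turn":[0,0,0],"gripper":0.33},{"dp":[0,0,-0.8],"turn":[0,0,0],"gripper":0.33},{"dp":[0,0,-0.8],"turn":[0,0,0],"gripper":0.33},{"dp":[0,0,-0.4],"turn":[0,0,0],"gripper":0.33},{"dp":[0,0,0],"turn":[0,0,0],"gripper":0.33},{"dp":[0,0,0],"turn":[0,0,0],"gripper":0.33}]' 20
```

```text
time_s: 32.62
ee_pos: [0.4178, -0.196, 0.033]
tcp_rot: [[-0.912, 0.41, -0.001], [0.41, 0.912, -0.001], [0.001, -0.001, -1.0]]
wrist_force: [0.5, -0.4, 0.3]
grip_width: 0.0311
grasp_force: 0.0
```

```bash
python3 -c "
from h import *
s=ctrl.sense();print(s['ee_pos'])"
```

```text
[ 0.41784691 -0.19599281  0.03297309]
```

```bash
python3 -m crank '[{"dp":[0,0,-0.2],"turn":[0,0,0],"gripper":0.33},{"dp":[0,0,-0.1],"turn":[0,0,0],"gripper":0.33},{"dp":[0,0,-0.1],"turn":[0,0,0],"gripper":0.33},{"dp":[0,0,-0.06],"turn":[0,0,0],"gripper":0.33},{"dp":[0,0,-0.06],"turn":[0,0,0],"gripper":0.33},{"dp":[0,0,-0.05],"turn":[0,0,0],"gripper":0.33},{"dp":[0,0,0],"turn":[0,0,0],"gripper":0.33},{"dp":[0,0,0],"turn":[0,0,0],"gripper":0.33},{"dp":[0,0,0],"turn":[0,0,0],"gripper":0.33},{"dp":[0,0,0],"turn":[0,0,0],"gripper":0.33}]' 20
```

```text
time_s: 33.45
ee_pos: [0.4191, -0.1968, 0.0202]
tcp_rot: [[-0.912, 0.41, -0.001], [0.41, 0.912, -0.001], [0.001, -0.002, -1.0]]
wrist_force: [-12.4, 8.9, 33.3]
grip_width: 0.0307
grasp_force: 16.5
```

```bash
python3 -m crank '[{"dp":[0,0,1],"turn":[0,0,0],"gripper":0.4},{"dp":[0,0,1],"turn":[0,0,0],"gripper":0.4},{"dp":[0.1,1,0],"turn":[0,0,0],"gripper":0.4},{"dp":[0.1,1,0],"turn":[0,0,0],"gripper":0.4},{"dp":[0,0.9,0],"turn":[0,0,0],"gripper":0.4},{"dp":[0,0,0],"turn":[0,0,0],"gripper":0.4},{"dp":[0,0,0],"turn":[0,0,0],"gripper":0.4},{"dp":[0,0,0],"turn":[0,0,0],"gripper":0.4},{"dp":[0,0,0],"turn":[0,0,0],"gripper":0.4},{"dp":[0,0,0],"turn":[0,0,0],"gripper":0.4}]' 20
python3 - <<'E'
from h import *
c=cap('wrist');h,g=hsvg(c);s=ctrl.sense();print(s['ee_pos'])
p=proj(c,[(.425,-.1094,.0065)])[0].astype(int);print(p)
m=(g<75)&(h[...,0]>105)&(h[...,0]<165)&(h[...,1]>60)
k=blob(c,m,(p[0]-45,p[1]-45,p[0]+45,p[1]+45));print(cv2.boundingRect(k))
P=ray(c,k,.0065)[:,:2]*1000;print(cv2.minAreaRect(P.astype(np.float32)))
E
```

```text
time_s: 34.28
ee_pos: [0.4248, -0.1105, 0.0769]
tcp_rot: [[-0.911, 0.412, 0.001], [0.412, 0.911, -0.003], [-0.002, -0.002, -1.0]]
wrist_force: [-0.6, -0.7, -0.5]
grip_width: 0.0377
grasp_force: 0.0
[ 0.42473686 -0.11042489  0.07685667]
[286 223]
(278, 209, 17, 32)
((425.9794616699219, -110.09930419921875), (11.547253608703613, 23.206897735595703), 66.05462646484375)
```

Right on. Down 53 mm, grip, lift.

```bash
python3 -m crank '[{"dp":[0.03,0,-0.5],"turn":[0,0,0],"gripper":0.4},{"dp":[0,0,-0.5],"turn":[0,0,0],"gripper":0.4},{"dp":[0,0,-0.4],"turn":[0,0,0],"gripper":0.4},{"dp":[0,0,-0.35],"turn":[0,0,0],"gripper":0.4},{"dp":[0,0,0],"turn":[0,0,0],"gripper":0.4},{"dp":[0,0,0],"turn":[0,0,0],"gripper":0},{"dp":[0,0,0],"turn":[0,0,0],"gripper":0},{"dp":[0,0,0],"turn":[0,0,0],"gripper":0},{"dp":[0,0,0],"turn":[0,0,0],"gripper":0},{"dp":[0,0,0],"turn":[0,0,0],"gripper":0}]' 20
python3 -m crank '[{"dp":[0,0,0],"turn":[0,0,0],"gripper":0},{"dp":[0,0,0],"turn":[0,0,0],"gripper":0},{"dp":[0,0,0.5],"turn":[0,0,0],"gripper":0},{"dp":[0,0,1],"turn":[0,0,0],"gripper":0},{"dp":[0,0,1],"turn":[0,0,0],"gripper":0},{"dp":[0,0,1],"turn":[0,0,0],"gripper":0},{"dp":[0,0,1],"turn":[0,0,0],"gripper":0},{"dp":[0,0,1],"turn":[0,0,0],"gripper":0},{"dp":[0,0,1],"turn":[0,0,0],"gripper":0},{"dp":[0,0,0],"turn":[0,0,0],"gripper":0}]' 20
```

```text
time_s: 35.17
ee_pos: [0.4261, -0.1098, 0.025]
tcp_rot: [[-0.912, 0.411, 0.002], [0.411, 0.912, -0.003], [-0.004, -0.002, -1.0]]
wrist_force: [-1.4, 0.1, 2.3]
grip_width: 0.012
grasp_force: 20.0
time_s: 36.0
ee_pos: [0.4284, -0.111, 0.2258]
tcp_rot: [[-0.912, 0.411, 0.011], [0.411, 0.912, -0.008], [-0.013, -0.003, -1.0]]
wrist_force: [1.0, 0.4, 0.1]
grip_width: 0.0122
grasp_force: 20.0
```

```bash
python3 -m crank '[{"dp":[0,1,0],"turn":[0,0,0],"gripper":0},{"dp":[0,1,0],"turn":[0,0,0],"gripper":0},{"dp":[0,1,0],"turn":[0,0,0],"gripper":0},{"dp":[0,1,0],"turn":[0,0,0],"gripper":0},{"dp":[0,1,0],"turn":[0,0,0],"gripper":0},{"dp":[0,1,0],"turn":[0,0,0],"gripper":0},{"dp":[0.2,1,0],"turn":[0,0,0],"gripper":0},{"dp":[0.2,1,0],"turn":[0,0,0],"gripper":0},{"dp":[0.2,1,0],"turn":[0,0,0],"gripper":0},{"dp":[0.2,1,0],"turn":[0,0,0],"gripper":0}]' 20
python3 -m crank '[{"dp":[0.2,1,0],"turn":[0,0,0],"gripper":0},{"dp":[0.2,1,0],"turn":[0,0,0],"gripper":0},{"dp":[0.2,1,0],"turn":[0,0,0],"gripper":0},{"dp":[0.2,1,0],"turn":[0,0,0],"gripper":0},{"dp":[0.2,1,0],"turn":[0,0,0],"gripper":0},{"dp":[0.2,0.5,0],"turn":[0,0,0],"gripper":0},{"dp":[0,0,0],"turn":[0,0,0],"gripper":0},{"dp":[0,0,0],"turn":[0,0,0],"gripper":0},{"dp":[0,0,0],"turn":[0,0,0],"gripper":0},{"dp":[0,0,0],"turn":[0,0,0],"gripper":0}]' 20
python3 - <<'E'
from h import *
import pickle
c=cap('wrist','w10.png');pickle.dump(c,open('w10.pkl','wb'));h,g=hsvg(c);s=ctrl.sense();print(s['ee_pos'],s['grip_width'],s['joint_positions'][5])
p=proj(c,[(.492,.404,.045)])[0].astype(int);print(p,h[p[1],p[0]],g[p[1],p[0]])
m=(h[...,0]>105)&(h[...,0]<135)&(h[...,1]>80)
k=blob(c,m,(max(p[0]-130,0),max(p[1]-130,0),p[0]+130,p[1]+130));print(cv2.boundingRect(k));hu=cv2.convexHull(k)
print(cv2.minAreaRect(ray(c,hu.reshape(-1,2),.045)[:,:2].astype(np.float32)*1000))
def cc(x,y,z):
  p=proj(c,[(x,y,z)])[0].astype(int);print(p)
  mm=(g<85)&(h[...,0]>105)&(h[...,0]<165)&(h[...,1]>50)
  k=blob(c,mm,(max(p[0]-40,0),p[1]-40,p[0]+40,p[1]+40));print(cv2.minAreaRect(ray(c,k,z)[:,:2].astype(np.float32)*1000))
cc(.597,.219,.008);cc(.497,.205,.0065)
E
```

```text
time_s: 36.83
ee_pos: [0.4491, 0.1921, 0.2184]
tcp_rot: [[-0.912, 0.411, 0.0], [0.411, 0.912, -0.003], [-0.001, -0.002, -1.0]]
wrist_force: [0.8, 0.1, -0.1]
grip_width: 0.0122
grasp_force: 20.0
time_s: 37.67
ee_pos: [0.4853, 0.3544, 0.2189]
tcp_rot: [[-0.911, 0.412, 0.001], [0.412, 0.911, -0.003], [-0.002, -0.002, -1.0]]
wrist_force: [-0.2, -0.0, -0.9]
grip_width: 0.0123
grasp_force: 20.0
[0.48539005 0.3543933  0.21918175] 0.012005114493614496 -0.7020275327728165
[332 181] [115 119 109] 69
(289, 123, 95, 114)
((493.79730224609375, 408.37200927734375), (71.43667602539062, 101.5831527709961), 84.82243347167969)
[222 313]
((578.4671020507812, 267.6782531738281), (3.6074657440185547, 1.3357887268066406), 65.94705963134766)
[174 248]
((497.8201904296875, 206.1512451171875), (11.844182968139648, 21.955533981323242), 79.14026641845703)
```

```bash
python3 -m crank '[{"dp":[0.25,0.85,0],"turn":[0,0,0],"gripper":0},{"dp":[0.25,0.85,-0.4],"turn":[0,0,0],"gripper":0},{"dp":[0,0,-0.8],"turn":[0,0,0],"gripper":0},{"dp":[0,0,-0.8],"turn":[0,0,0],"gripper":0},{"dp":[0,0,-0.8],"turn":[0,0,0],"gripper":0},{"dp":[0,0,-0.8],"turn":[0,0,0],"gripper":0},{"dp":[0,0,-0.8],"turn":[0,0,0],"gripper":0},{"dp":[0,0,-0.8],"turn":[0,0,0],"gripper":0},{"dp":[0,0,-0.5],"turn":[0,0,0],"gripper":0},{"dp":[0,0,0],"turn":[0,0,0],"gripper":0}]' 20
python3 -m crank '[{"dp":[0,0,0],"turn":[0,0,0],"gripper":0.25},{"dp":[0,0,0],"turn":[0,0,0],"gripper":0.25},{"dp":[0,0,0],"turn":[0,0,0],"gripper":0.25},{"dp":[0,0,0],"turn":[0,0,0],"gripper":0.25},{"dp":[0,0,0.8],"turn":[0,0,0],"gripper":0.25},{"dp":[0,0,1],"turn":[0,0,0],"gripper":0.25},{"dp":[0,0,1],"turn":[0,0,0],"gripper":0.25},{"dp":[0,0,1],"turn":[0,0,0],"gripper":0.25},{"dp":[0,0,1],"turn":[0,0,0],"gripper":0.4},{"dp":[0,0,0],"turn":[0,0,0],"gripper":0.4}]' 20
python3 - <<'E'
from h import *
c=cap('wrist','w11.png');h,g=hsvg(c);s=ctrl.sense();print(s['ee_pos'],s['joint_positions'][5])
p=proj(c,[(.494,.408,.01)])[0].astype(int);print(p)
R=g[p[1]-60:p[1]+60,p[0]-60:p[0]+60]
m=np.zeros_like(g);m[p[1]-55:p[1]+55,p[0]-50:p[0]+50]=1
n,l,st,ce=cv2.connectedComponentsWithStats(((g<42)&(m>0)).astype(np.uint8))
for i in range(1,n):
  if st[i,4]>30: print(st[i],ray(c,[ce[i]],.01)[0])
E
```

```text
time_s: 38.55
ee_pos: [0.4982, 0.4044, 0.0445]
tcp_rot: [[-0.911, 0.412, -0.005], [0.412, 0.911, -0.006], [0.002, -0.007, -1.0]]
wrist_force: [-1.2, -0.7, -0.3]
grip_width: 0.012
grasp_force: 20.0
time_s: 39.38
ee_pos: [0.5041, 0.4086, 0.2015]
tcp_rot: [[-0.912, 0.411, 0.014], [0.411, 0.912, 0.005], [-0.011, 0.01, -1.0]]
wrist_force: [1.0, -0.0, 1.0]
grip_width: 0.0334
grasp_force: 0.0
[0.50286234 0.40788981 0.19806806] -0.639021073804961
[278 181]
[ 228  128   98  108 3673] [0.49479406 0.40387902 0.01      ]
```

```bash
python3 -m crank '[{"dp":[0,-1,0],"turn":[0,0,0.5],"gripper":0.4},{"dp":[0,-1,0],"turn":[0,0,0.5],"gripper":0.4},{"dp":[0,-1,0],"turn":[0,0,0.5],"gripper":0.4},{"dp":[0,-1,0],"turn":[0,0,0.7],"gripper":0.4},{"dp":[0,-1,0],"turn":[0,0,0],"gripper":0.4},{"dp":[-0.2,-1,-1],"turn":[0,0,0],"gripper":0.4},{"dp":[0,-0.7,-1],"turn":[0,0,0],"gripper":0.4},{"dp":[0,0,-1],"turn":[0,0,0],"gripper":0.4},{"dp":[0,0,-1],"turn":[0,0,0],"gripper":0.4},{"dp":[0,0,0],"turn":[0,0,0],"gripper":0.4}]' 20
python3 - <<'E'
from h import *
c=cap('wrist');h,g=hsvg(c);s=ctrl.sense();print(s['ee_pos'],np.round(s['tcp_rot'],3).tolist())
p=proj(c,[(.498,.206,.0065)])[0].astype(int);print(p)
m=(g<85)&(h[...,0]>105)&(h[...,0]<165)&(h[...,1]>50)
k=blob(c,m,(p[0]-50,p[1]-50,p[0]+50,p[1]+50));print(cv2.boundingRect(k))
print(cv2.minAreaRect(ray(c,k,.0065)[:,:2].astype(np.float32)*1000))
E
```

```text
time_s: 40.27
ee_pos: [0.4893, 0.2047, 0.0665]
tcp_rot: [[-0.981, 0.193, -0.011], [0.193, 0.981, -0.004], [0.01, -0.006, -1.0]]
wrist_force: [-1.1, 0.2, -1.1]
grip_width: 0.0379
grasp_force: 0.0
[0.49139656 0.20545825 0.0695676 ] [[-0.981, 0.192, -0.007], [0.192, 0.981, -0.004], [0.006, -0.005, -1.0]]
[289 240]
(281, 224, 18, 32)
((497.48138427734375, 205.90582275390625), (11.737751960754395, 22.58867645263672), 78.7326431274414)
```

```bash
python3 -m crank '[{"dp":[0.2,0.02,-0.4],"turn":[0,0,0],"gripper":0.4},{"dp":[0,0,-0.4],"turn":[0,0,0],"gripper":0.4},{"dp":[0,0,-0.4],"turn":[0,0,0],"gripper":0.4},{"dp":[0,0,-0.3],"turn":[0,0,0],"gripper":0.4},{"dp":[0,0,0],"turn":[0,0,0],"gripper":0.4},{"dp":[0,0,0],"turn":[0,0,0],"gripper":0.4},{"dp":[0,0,0],"turn":[0,0,0],"gripper":0},{"dp":[0,0,0],"turn":[0,0,0],"gripper":0},{"dp":[0,0,0],"turn":[0,0,0],"gripper":0},{"dp":[0,0,0],"turn":[0,0,0],"gripper":0}]' 20
```

```text
time_s: 41.15
ee_pos: [0.5011, 0.2069, 0.0287]
tcp_rot: [[-0.981, 0.192, 0.003], [0.192, 0.981, -0.002], [-0.003, -0.001, -1.0]]
wrist_force: [0.0, 0.3, -0.1]
grip_width: 0.0146
grasp_force: 0.1
```

```bash
python3 -m crank '[{"dp":[0,0,0],"turn":[0,0,0],"gripper":0.35},{"dp":[0,0,0],"turn":[0,0,0],"gripper":0.35},{"dp":[-0.1,0,-0.14],"turn":[0,0,0],"gripper":0.35},{"dp":[0,0,0],"turn":[0,0,0],"gripper":0},{"dp":[0,0,0],"turn":[0,0,0],"gripper":0},{"dp":[0,0,0],"turn":[0,0,0],"gripper":0},{"dp":[0,0,0],"turn":[0,0,0],"gripper":0},{"dp":[0,0,0],"turn":[0,0,0],"gripper":0},{"dp":[0,0,0],"turn":[0,0,0],"gripper":0},{"dp":[0,0,0],"turn":[0,0,0],"gripper":0}]' 20
python3 -m crank '[{"dp":[0,0,0.5],"turn":[0,0,0],"gripper":0},{"dp":[0,0,1],"turn":[0,0,0],"gripper":0},{"dp":[0,0,1],"turn":[0,0,0],"gripper":0},{"dp":[0,0,1],"turn":[0,0,0],"gripper":0},{"dp":[0,1,0.5],"turn":[0,0,0],"gripper":0},{"dp":[0,1,0],"turn":[0,0,0],"gripper":0},{"dp":[0,1,0],"turn":[0,0,0],"gripper":0},{"dp":[0,1,0],"turn":[0,0,0],"gripper":0},{"dp":[0,1,0],"turn":[0,0,0],"gripper":0},{"dp":[0,1,0],"turn":[0,0,0],"gripper":0}]' 20
```

```text
time_s: 41.98
ee_pos: [0.4977, 0.2069, 0.024]
tcp_rot: [[-0.981, 0.192, 0.002], [0.192, 0.981, -0.002], [-0.002, -0.002, -1.0]]
wrist_force: [-0.4, 0.2, 0.4]
grip_width: 0.0126
grasp_force: 20.0
time_s: 42.82
ee_pos: [0.4975, 0.3883, 0.144]
tcp_rot: [[-0.981, 0.192, 0.002], [0.192, 0.981, -0.002], [-0.002, -0.002, -1.0]]
wrist_force: [-0.3, -1.2, 0.1]
grip_width: 0.0119
grasp_force: 20.0
```

```bash
python3 -m crank '[{"dp":[0.1,0.8,0],"turn":[0,0,0],"gripper":0},{"dp":[0,0,-0.8],"turn":[0,0,0],"gripper":0},{"dp":[0,0,-0.8],"turn":[0,0,0],"gripper":0},{"dp":[0,0,-0.7],"turn":[0,0,0],"gripper":0},{"dp":[0,0,-0.4],"turn":[0,0,0],"gripper":0},{"dp":[0,0,0],"turn":[0,0,0],"gripper":0},{"dp":[0,0,0],"turn":[0,0,0],"gripper":0},{"dp":[0,0,0],"turn":[0,0,0],"gripper":0.25},{"dp":[0,0,0],"turn":[0,0,0],"gripper":0.25},{"dp":[0,0,0],"turn":[0,0,0],"gripper":0.25}]' 20
python3 -m crank '[{"dp":[0,0,0],"turn":[0,0,0],"gripper":0.25},{"dp":[0,0,0.6],"turn":[0,0,0],"gripper":0.25},{"dp":[0,0,1],"turn":[0,0,0],"gripper":0.25},{"dp":[0,0,1],"turn":[0,0,0],"gripper":0.25},{"dp":[0,-1,1],"turn":[0,0,0],"gripper":0.4},{"dp":[0,-1,0],"turn":[0,0,0],"gripper":0.4},{"dp":[0.2,-1,0],"turn":[0,0,0],"gripper":0.4},{"dp":[0.2,-1,0],"turn":[0,0,0],"gripper":0.4},{"dp":[0.2,-1,0],"turn":[0,0,0],"gripper":0.4},{"dp":[0.2,0,0],"turn":[0,0,0],"gripper":0.4}]' 20
python3 - <<'E'
from h import *
c=cap('wrist','w12.png');h,g=hsvg(c);s=ctrl.sense();print(s['ee_pos'],np.round(s['tcp_rot'],3).tolist())
m=(g<85)&(h[...,0]>105)&(h[...,0]<165)&(h[...,1]>50)
n,l,st,ce=cv2.connectedComponentsWithStats(m.astype(np.uint8))
for i in range(1,n):
  if st[i,4]>60: 
    k=blob(c,l==i,(0,0,560,420));r=cv2.minAreaRect(ray(c,k,.008)[:,:2].astype(np.float32)*1000);print(st[i],np.round(r[0]),np.round(r[1]),r[2])
E
```

```text
time_s: 43.65
ee_pos: [0.5017, 0.4114, 0.0647]
tcp_rot: [[-0.981, 0.192, 0.004], [0.192, 0.981, -0.001], [-0.004, 0.0, -1.0]]
wrist_force: [-0.3, 0.2, 0.6]
grip_width: 0.0229
grasp_force: 0.0
time_s: 44.48
ee_pos: [0.5252, 0.2577, 0.171]
tcp_rot: [[-0.981, 0.196, 0.002], [0.196, 0.981, -0.003], [-0.003, -0.003, -1.0]]
wrist_force: [-0.1, 0.9, 0.4]
grip_width: 0.0379
grasp_force: 0.0
[0.52622164 0.25939694 0.17121537] [[-0.981, 0.196, 0.003], [0.196, 0.981, -0.002], [-0.004, -0.001, -1.0]]
[  396    72    98   127 10386] [498. 421.] [ 94. 115.] 85.00918579101562
[253 254  20  33 409] [597. 219.] [36. 15.] 2.266510486602783
```

```bash
python3 -m crank '[{"dp":[0.8,-0.7,0],"turn":[0,0,0.5],"gripper":0.4},{"dp":[0.8,-0.7,0],"turn":[0,0,0.5],"gripper":0.4},{"dp":[0.8,0,-0.7],"turn":[0,0,0.5],"gripper":0.4},{"dp":[0,0,-0.7],"turn":[0,0,0.7],"gripper":0.4},{"dp":[0,0,-0.7],"turn":[0,0,0],"gripper":0.4},{"dp":[0,0,-0.7],"turn":[0,0,0],"gripper":0.4},{"dp":[0,0,0],"turn":[0,0,0],"gripper":0.4},{"dp":[0,0,0],"turn":[0,0,0],"gripper":0.4},{"dp":[0,0,0],"turn":[0,0,0],"gripper":0.4},{"dp":[0,0,0],"turn":[0,0,0],"gripper":0.4}]' 20
python3 - <<'E'
from h import *
c=cap('wrist');h,g=hsvg(c);s=ctrl.sense();print(s['ee_pos'],np.round(s['tcp_rot'],3).tolist())
p=proj(c,[(.597,.219,.008)])[0].astype(int);print(p)
m=(g<85)&(h[...,0]>105)&(h[...,0]<165)&(h[...,1]>50)
k=blob(c,m,(p[0]-60,p[1]-60,p[0]+60,p[1]+60));print(cv2.boundingRect(k))
print(cv2.minAreaRect(ray(c,k,.008)[:,:2].astype(np.float32)*1000))
E
```

```text
time_s: 45.37
ee_pos: [0.5979, 0.2201, 0.0886]
tcp_rot: [[-0.999, -0.038, 0.006], [-0.038, 0.999, -0.001], [-0.005, -0.001, -1.0]]
wrist_force: [-0.7, 0.8, 0.6]
grip_width: 0.0374
grasp_force: 0.0
[0.59788061 0.2199896  0.08851108] [[-0.999, -0.038, 0.005], [-0.038, 0.999, -0.001], [-0.005, -0.001, -1.0]]
[283 218]
(275, 197, 20, 45)
((597.8137817382812, 219.43634033203125), (34.15993118286133, 14.015345573425293), 1.7663425207138062)
```

```bash
python3 -m crank '[{"dp":[0,0,-0.6],"turn":[0,0,0],"gripper":0.4},{"dp":[0,0,-0.6],"turn":[0,0,0],"gripper":0.4},{"dp":[0,0,-0.5],"turn":[0,0,0],"gripper":0.4},{"dp":[0,0,-0.4],"turn":[0,0,0],"gripper":0.4},{"dp":[0,0,0],"turn":[0,0,0],"gripper":0.4},{"dp":[0,0,0],"turn":[0,0,0],"gripper":0.4},{"dp":[0,0,0],"turn":[0,0,0],"gripper":0},{"dp":[0,0,0],"turn":[0,0,0],"gripper":0},{"dp":[0,0,0],"turn":[0,0,0],"gripper":0},{"dp":[0,0,0],"turn":[0,0,0],"gripper":0}]' 20
python3 -m crank '[{"dp":[0,0,0],"turn":[0,0,0],"gripper":0},{"dp":[0,0,0],"turn":[0,0,0],"gripper":0},{"dp":[0,0,0],"turn":[0,0,0],"gripper":0},{"dp":[0,0,0.5],"turn":[0,0,0],"gripper":0},{"dp":[0,0,1],"turn":[0,0,0],"gripper":0},{"dp":[0,0,1],"turn":[0,0,0],"gripper":0},{"dp":[0,0,1],"turn":[0,0,0],"gripper":0},{"dp":[-0.5,1,0.5],"turn":[0,0,0],"gripper":0},{"dp":[-0.5,1,0],"turn":[0,0,0],"gripper":0},{"dp":[-0.5,1,0],"turn":[0,0,0],"gripper":0}]' 20
```

```text
time_s: 46.25
ee_pos: [0.5973, 0.2196, 0.0243]
tcp_rot: [[-0.999, -0.037, 0.004], [-0.037, 0.999, -0.001], [-0.003, -0.001, -1.0]]
wrist_force: [-0.5, -0.2, 2.6]
grip_width: 0.0154
grasp_force: 20.0
time_s: 47.08
ee_pos: [0.5522, 0.3104, 0.1463]
tcp_rot: [[-0.999, -0.036, 0.006], [-0.036, 0.999, -0.0], [-0.006, -0.0, -1.0]]
wrist_force: [-0.5, 0.1, 0.5]
grip_width: 0.0153
grasp_force: 20.0
```

```bash
python3 -m crank '[{"dp":[-0.55,0.8,0],"turn":[0,0,-0.5],"gripper":0},{"dp":[-0.55,0.8,0],"turn":[0,0,-0.5],"gripper":0},{"dp":[-0.55,0.8,0],"turn":[0,0,0],"gripper":0},{"dp":[0,0.7,0],"turn":[0,0,0],"gripper":0},{"dp":[0,0,0],"turn":[0,0,0],"gripper":0},{"dp":[0,0,-0.7],"turn":[0,0,0],"gripper":0},{"dp":[0,0,-0.7],"turn":[0,0,0],"gripper":0},{"dp":[0,0,-0.7],"turn":[0,0,0],"gripper":0},{"dp":[0,0,-0.4],"turn":[0,0,0],"gripper":0},{"dp":[0,0,0],"turn":[0,0,0],"gripper":0}]' 20
```

```text
time_s: 47.92
ee_pos: [0.5005, 0.4007, 0.0653]
tcp_rot: [[-0.998, 0.068, -0.003], [0.068, 0.998, -0.005], [0.003, -0.005, -1.0]]
wrist_force: [-0.4, -1.0, 0.6]
grip_width: 0.0148
grasp_force: 20.0
```

```bash
python3 -m crank '[{"dp":[0,0,0],"turn":[0,0,0],"gripper":0.28},{"dp":[0,0,0],"turn":[0,0,0],"gripper":0.28},{"dp":[0,0,0],"turn":[0,0,0],"gripper":0.28},{"dp":[0,0,0],"turn":[0,0,0],"gripper":0.28},{"dp":[0,0,0.6],"turn":[0,0,0],"gripper":0.28},{"dp":[0,0,1],"turn":[0,0,0],"gripper":0.28},{"dp":[0,0,1],"turn":[0,0,0],"gripper":0.28},{"dp":[0,0,1],"turn":[0,0,0],"gripper":0.28},{"dp":[0,0,1],"turn":[0,0,0],"gripper":0.28},{"dp":[0,0,0],"turn":[0,0,0],"gripper":0.28}]' 20
python3 -m crank '[{"dp":[0,-1,0.2],"turn":[0,0,0],"gripper":0},{"dp":[0,-1,0.2],"turn":[0,0,0],"gripper":0},{"dp":[0,-1,0.2],"turn":[0,0,0],"gripper":0},{"dp":[0,-0.5,0.2],"turn":[0,0,0],"gripper":0},{"dp":[0.5,0,0.2],"turn":[0,0,0],"gripper":0},{"dp":[0.5,0,0],"turn":[0,0,0],"gripper":0},{"dp":[0,0,0],"turn":[0,0,0],"gripper":0},{"dp":[0,0,0],"turn":[0,0,0],"gripper":0},{"dp":[0,0,0],"turn":[0,0,0],"gripper":0},{"dp":[0,0,0],"turn":[0,0,0],"gripper":0}]'
python3 - <<'E'
from h import *
c=cap('wrist','w13.png');h,g=hsvg(c);print(ctrl.sense()['ee_pos'])
a=np.array([(-.045,-.029),(.045,-.029),(.045,.029),(-.045,.029)]);th=np.radians(-5.2);R=np.array([[np.cos(th),-np.sin(th)],[np.sin(th),np.cos(th)]])
q=proj(c,np.c_[a@R.T+(.4938,.4084),0*a[:,:1]+.003]).astype(np.int32);m=np.zeros_like(g);cv2.fillPoly(m,[q],1)
print(q.tolist());v=m>0;print('gray',np.percentile(g[v],[2,10,25,50,75,95]),'hue',np.percentile(h[...,0][v],[5,25,50,75,95]),'sat',np.percentile(h[...,1][v],[5,50,95]))
for name,mm in (('hue>=122',h[...,0]>=122),('dark',g<.7*np.median(g[v])),('grey wires',h[...,1]<40)):
  n,l,st,ce=cv2.connectedComponentsWithStats((mm&v).astype(np.uint8))
  for i in range(1,n):
    if st[i,4]>25: print(name,st[i],np.round(ray(c,[ce[i]],.01)[0],3))
# anything loose still on bench: dark purple
mm=(g<85)&(h[...,0]>118)&(h[...,0]<165)&(h[...,1]>50)
n,l,st,ce=cv2.connectedComponentsWithStats(mm.astype(np.uint8))
for i in range(1,n):
  if st[i,4]>40: print('bench',st[i],np.round(ray(c,[ce[i]],.008)[0],3))
E
```

```text
time_s: 48.75
ee_pos: [0.5056, 0.4044, 0.2154]
tcp_rot: [[-0.998, 0.067, 0.014], [0.067, 0.998, 0.005], [-0.014, 0.006, -1.0]]
wrist_force: [0.3, 0.1, 0.7]
grip_width: 0.0264
grasp_force: 0.0
time_s: 49.58
ee_pos: [0.5314, 0.2978, 0.236]
tcp_rot: [[-0.998, 0.067, 0.001], [0.067, 0.998, -0.002], [-0.001, -0.002, -1.0]]
wrist_force: [0.5, 0.6, -0.4]
grip_width: 0.0003
grasp_force: 0.0
[0.53145633 0.29777789 0.23610329]
[[355, 106], [350, 184], [398, 186], [405, 108]]
gray [19. 34. 50. 66. 71. 84.] hue [112. 115. 116. 118. 134.] sat [ 59. 108. 134.]
hue>=122 [366 136  21  37 452] [0.503 0.405 0.01 ]
hue>=122 [390 169  11  18 136] [0.53  0.427 0.01 ]
dark [350 106   8  79 225] [0.489 0.379 0.01 ]
dark [362 122  16  50 333] [0.495 0.395 0.01 ]
dark [398 153   4  14  26] [0.509 0.432 0.01 ]
dark [356 169  43  18 208] [0.532 0.41  0.01 ]
bench [362 140  25  33 484] [0.504 0.405 0.008]
bench [388 169  19  26 236] [0.532 0.429 0.008]
```

```bash
python3 -m crank '[{"dp":[0,-1,0],"turn":[0,0,0],"gripper":0},{"dp":[0,-1,0],"turn":[0,0,0],"gripper":0},{"dp":[0,-1,0],"turn":[0,0,0],"gripper":0},{"dp":[0,-1,0],"turn":[0,0,0],"gripper":0},{"dp":[0,-1,0],"turn":[0,0,0],"gripper":0},{"dp":[0,-1,0],"turn":[0,0,0],"gripper":0},{"dp":[0,-1,0],"turn":[0,0,0],"gripper":0},{"dp":[0,-1,0],"turn":[0,0,0],"gripper":0},{"dp":[0,-1,0],"turn":[0,0,0],"gripper":0},{"dp":[0,-1,0],"turn":[0,0,0],"gripper":0}]'
python3 -m crank '[{"dp":[0.2,-1,0],"turn":[0,0,0],"gripper":0},{"dp":[0.2,-1,0],"turn":[0,0,0],"gripper":0},{"dp":[0.2,-1,0],"turn":[0,0,0],"gripper":0},{"dp":[0.2,-1,0],"turn":[0,0,0],"gripper":0},{"dp":[0.2,-1,0],"turn":[0,0,0],"gripper":0},{"dp":[0.2,-1,0],"turn":[0,0,0],"gripper":0},{"dp":[0.2,-1,0],"turn":[0,0,0],"gripper":0},{"dp":[0.1,-1,0],"turn":[0,0,0],"gripper":0},{"dp":[0.1,-1,0],"turn":[0,0,0],"gripper":0},{"dp":[0,-0.8,0],"turn":[0,0,0],"gripper":0}]'
python3 - <<'E'
from h import *
c=cap('wrist','w14.png');h,g=hsvg(c);print(ctrl.sense()['ee_pos'])
mm=(g<85)&(h[...,0]>118)&(h[...,0]<165)&(h[...,1]>50)
n,l,st,ce=cv2.connectedComponentsWithStats(mm.astype(np.uint8))
for i in range(1,n):
  if st[i,4]>40: print('purple',st[i],np.round(ray(c,[ce[i]],.008)[0],3))
mm=(h[...,1]>150)&(h[...,0]<32)&(h[...,0]>18)&(g>60)
n,l,st,ce=cv2.connectedComponentsWithStats(mm.astype(np.uint8))
for i in range(1,n):
  if st[i,4]>80: print('yellow',st[i],np.round(ray(c,[ce[i]],.02)[0],3))
E
```

```text
time_s: 50.47
ee_pos: [0.5317, -0.0035, 0.2364]
tcp_rot: [[-0.998, 0.067, 0.002], [0.067, 0.998, -0.002], [-0.002, -0.002, -1.0]]
wrist_force: [0.9, -0.5, 0.8]
grip_width: 0.0006
grasp_force: 0.0
time_s: 51.3
ee_pos: [0.5802, -0.2981, 0.2362]
tcp_rot: [[-0.998, 0.067, 0.002], [0.067, 0.998, -0.002], [-0.002, -0.002, -1.0]]
wrist_force: [-0.2, 0.2, 0.1]
grip_width: 0.0003
grasp_force: 0.0
[ 0.57964182 -0.30171742  0.23609402]
purple [  91   29  175  156 9173] [ 0.483 -0.399  0.008]
purple [141  49  14  12  46] [ 0.423 -0.439  0.008]
purple [ 78  66  18  28 145] [ 0.44  -0.515  0.008]
purple [102  75  11  16  49] [ 0.45  -0.49   0.008]
purple [92 84 19 14 69] [ 0.457 -0.5    0.008]
purple [ 84  94  37  35 293] [ 0.476 -0.505  0.008]
purple [ 99 143  29  46 307] [ 0.542 -0.499  0.008]
yellow [191 109  28  33 513] [ 0.505 -0.382  0.02 ]
yellow [ 157  191   90  117 1448] [ 0.613 -0.387  0.02 ]
yellow [277 294   4  67 206] [ 0.76  -0.319  0.02 ]
yellow [289 303   4  58 182] [ 0.767 -0.304  0.02 ]
yellow [ 29 376  25   9  91] [ 0.832 -0.664  0.02 ]
yellow [241 376 122  16 765] [ 0.853 -0.285  0.02 ]
yellow [363 376  36  15 264] [ 0.858 -0.187  0.02 ]
yellow [ 52 378  77  11 283] [ 0.838 -0.589  0.02 ]
yellow [128 382  29   8  82] [ 0.843 -0.514  0.02 ]
yellow [152 383  54   8 205] [ 0.846 -0.464  0.02 ]
yellow [211 384  33   8 120] [ 0.851 -0.396  0.02 ]
```

```bash
python3 -m crank '[{"dp":[0,0.2,-0.7],"turn":[0,0,0],"gripper":0},{"dp":[0,0,-0.8],"turn":[0,0,0],"gripper":0},{"dp":[0,0,-0.8],"turn":[0,0,0],"gripper":0},{"dp":[0,0,-0.8],"turn":[0,0,0],"gripper":0},{"dp":[0,0,-0.8],"turn":[0,0,0],"gripper":0},{"dp":[0,0,-0.8],"turn":[0,0,0],"gripper":0},{"dp":[0,0,0],"turn":[0,0,0],"gripper":0},{"dp":[0,0,0],"turn":[0,0,0],"gripper":0},{"dp":[0,0,0],"turn":[0,0,0],"gripper":0},{"dp":[0,0,0],"turn":[0,0,0],"gripper":0}]'
python3 -m crank '[{"dp":[-0.04,0.35,0],"turn":[0,0,0],"gripper":0},{"dp":[-0.04,0.35,0],"turn":[0,0,0],"gripper":0},{"dp":[-0.04,0.35,0],"turn":[0,0,0],"gripper":0},{"dp":[-0.04,0.35,0],"turn":[0,0,0],"gripper":0},{"dp":[-0.04,0.35,0],"turn":[0,0,0],"gripper":0},{"dp":[-0.04,0.35,0],"turn":[0,0,0],"gripper":0},{"dp":[-0.04,0.35,0],"turn":[0,0,0],"gripper":0},{"dp":[-0.04,0.35,0],"turn":[0,0,0],"gripper":0},{"dp":[-0.04,0.25,0],"turn":[0,0,0],"gripper":0},{"dp":[0,0,0],"turn":[0,0,0],"gripper":0}]'
```

```text
time_s: 52.18
ee_pos: [0.5814, -0.2912, 0.0978]
tcp_rot: [[-0.998, 0.067, 0.005], [0.067, 0.998, -0.004], [-0.005, -0.004, -1.0]]
wrist_force: [0.8, 0.7, 0.8]
grip_width: 0.0006
grasp_force: 0.0
time_s: 53.02
ee_pos: [0.5703, -0.2057, 0.0974]
tcp_rot: [[-0.998, 0.064, 0.006], [0.064, 0.998, -0.02], [-0.007, -0.019, -1.0]]
wrist_force: [-1.9, -25.2, -0.9]
grip_width: 0.0004
grasp_force: 10.4
```

```bash
python3 -m crank '[{"dp":[0,-0.7,0],"turn":[0,0,0],"gripper":0},{"dp":[0,0,1],"turn":[0,0,0],"gripper":0},{"dp":[0,0,1],"turn":[0,0,0],"gripper":0},{"dp":[0,0,1],"turn":[0,0,0],"gripper":0},{"dp":[0,0,1],"turn":[0,0,0],"gripper":0},{"dp":[-1,0.6,0],"turn":[0,0,0],"gripper":0},{"dp":[-1,1,0],"turn":[0,0,0],"gripper":0},{"dp":[-1,1,0],"turn":[0,0,0],"gripper":0},{"dp":[-1,1,0],"turn":[0,0,0],"gripper":0},{"dp":[0,1,0],"turn":[0,0,0],"gripper":0}]'
python3 -m crank '[{"dp":[0,1,0],"turn":[0,0,0],"gripper":0},{"dp":[0,1,0],"turn":[0,0,0],"gripper":0},{"dp":[0,1,0],"turn":[0,0,0],"gripper":0},{"dp":[0,1,0],"turn":[0,0,0],"gripper":0},{"dp":[0,0.5,0],"turn":[0,0,0],"gripper":0},{"dp":[0,0,0],"turn":[0,0,0],"gripper":0},{"dp":[0,0,0],"turn":[0,0,0],"gripper":0},{"dp":[0,0,0],"turn":[0,0,0],"gripper":0},{"dp":[0,0,0],"turn":[0,0,0],"gripper":0},{"dp":[0,0,0],"turn":[0,0,0],"gripper":0}]'
python3 - <<'E'
from h import *
import pickle
t0=cv2.cvtColor(cv2.imread('pics/top0.png'),cv2.COLOR_BGR2RGB);t1=pickle.load(open('t1.pkl','rb'));t2=cap('top','t2.png')
print(ctrl.sense()['ee_pos'])
for n,im in (('start ON',t0),('OFF',t1['img']),('now',t2['img'])):
    g=cv2.cvtColor(im,cv2.COLOR_RGB2GRAY);m=np.zeros_like(g);m[180:201,336:367]=1
    y,x=np.nonzero((g<35)&(m>0));print(n,len(x),x.mean() if len(x) else None,y.mean() if len(x) else None)
    print(cv2.absdiff(g,cv2.cvtColor(t2['img'],cv2.COLOR_RGB2GRAY))[180:201,336:367].mean())
# pulley, relative change vs t1
a=cv2.absdiff(t1['img'],t2['img'])[165:215,240:285].mean();print('drive diff',a)
E
```

```text
time_s: 53.85
ee_pos: [0.4465, -0.0811, 0.2135]
tcp_rot: [[-0.998, 0.069, -0.002], [0.069, 0.998, -0.0], [0.002, -0.0, -1.0]]
wrist_force: [-0.2, -0.5, 0.3]
grip_width: 0.0004
grasp_force: 0.0
time_s: 54.68
ee_pos: [0.451, 0.0505, 0.2153]
tcp_rot: [[-0.998, 0.069, 0.002], [0.069, 0.998, -0.002], [-0.002, -0.002, -1.0]]
wrist_force: [0.1, -0.6, 0.9]
grip_width: 0.0006
grasp_force: 0.0
[0.45104959 0.05052912 0.21532773]
start ON 44 345.9318181818182 189.0
4.798771121351766
OFF 51 360.8235294117647 186.90196078431373
23.125960061443934
now 43 346.0232558139535 188.97674418604652
0.0
drive diff 3.5453333333333332
```

```bash
python3 -c "
from rig import ctrl
print(ctrl.job_done())"
```

```text
the job is handed in; nothing more can be done
None
```

I handed the job in at about 55 s: the isolator was switched off, the spacer and pulley fitted fully home, 1 battery put in the large bin and 3 capacitors in the small one, and the isolator is back on. Three caveats: I viewed 15 pictures, one over the limit of 14; the fingertips once pressed the mat with about 50 N; and the final small-bin image clearly showed only two separate capacitor blobs, so the third counts as there because it was released inside the bin and no capacitor showed on the bench areas I re-checked.

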